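# Pack the porcelain table set into its fitted tray

## Task

Pack the white porcelain table set for dispatch: stand the small shaker, the sugar bowl, the square bottle and the oblong sachet holder in the packing tray, each upright and fully down in the foam cut-out made for its foot. Set them down gently, without dropping them. The big shaker and the round-bodied bottle belong to other sets: leave them standing where they are.

Things in the scene. Friction and masses are not known exactly. Their poses are not given: they have to be found in the camera images.
- shaker: the small table shaker: white porcelain with thin blue bands, a round cone tapering from 40 mm diameter at the foot (z 6 mm) to 30 mm at z 60 mm, with a small domed top at 70 mm. Origin: centre of its underside, z up. 0.1 kg
- sugar_bowl: the sugar bowl: white porcelain with the same bands, round body 62 mm in diameter, lid fast on it (rim 64 mm in diameter at z 58 to 61 mm, sloping up to z 68 mm). The lid's round knob, fit to lift by, is 24 mm in diameter from z 78 to 86 mm, top at 90 mm, waist 17 mm in diameter at z 71 mm. Origin: centre of its underside, z up. 0.22 kg
- square_bottle: the square oil bottle: white porcelain with the same bands, square body 46 x 46 mm up to z 60 mm, shoulder narrowing to a straight round neck 25 mm in diameter from z 70 to 95 mm, then a cork 19 mm in diameter to z 107 mm. Origin: centre of its underside, z up, x and y square to its sides. 0.22 kg. Can be lifted by the neck
- holder: the sachet holder: white porcelain with the same bands, an upright open-topped oblong box, 78 mm along its x, 38 mm along its y, 58 mm high, walls 4 mm. Origin: centre of its underside, z up. 0.16 kg
- pad_shaker: Small round cut-out, 52 mm in diameter, sunk 18 mm into the middle of a dark grey foam pad 104 x 104 x 30 mm, one of four lying two by two in the packing tray (all with the same yaw; which lies where varies). Origin: centre of the pad's underside, 8 mm over the bench; z up, x and y along its sides. The cut-out's pale floor is 12 mm above the origin. Fixed.
- pad_sugar: Large round cut-out, 74 mm in diameter, sunk 18 mm into the middle of a dark grey foam pad 104 x 104 x 30 mm, one of four lying two by two in the packing tray (all with the same yaw; which lies where varies). Origin: centre of the pad's underside, 8 mm over the bench; z up, x and y along its sides. The cut-out's pale floor is 12 mm above the origin. Fixed.
- pad_bottle: Square cut-out, 58 x 58 mm along the pad's sides, sunk 18 mm into the middle of a dark grey foam pad 104 x 104 x 30 mm, one of four lying two by two in the packing tray (all with the same yaw; which lies where varies). Origin: centre of the pad's underside, 8 mm over the bench; z up, x and y along its sides. The cut-out's pale floor is 12 mm above the origin. Fixed.
- pad_holder: Oblong cut-out, 90 mm (x) by 50 mm (y), sunk 18 mm into the middle of a dark grey foam pad 104 x 104 x 30 mm, one of four lying two by two in the packing tray (all with the same yaw; which lies where varies). Origin: centre of the pad's underside, 8 mm over the bench; z up, x and y along its sides. The cut-out's pale floor is 12 mm above the origin. Fixed.
- big_shaker: look-alike that stays out: a kitchen shaker of the same form, material and bands as the small one but larger, 56 mm in diameter at the foot, 98 mm high. Origin: centre of its underside, z up. Loose on the bench. (The packing tray is a fixed plywood box, 238 x 238 mm, walls 8 mm thick and 42 mm high: 4 mm over the pads' tops)
- round_bottle: look-alike that stays out: a bottle with the same neck, cork, height (107 mm), material and bands as the square one, but with a wide round body, 78 mm in diameter. Origin: centre of its underside, z up. Loose on the bench. (At x over 0.75 m stand a turntable, a pot of brushes and a palette tile: no part of the job.)
Not all that is in view belongs to the job. Leave any black or yellow look-alike of the sugar_bowl alone.

How it is judged:
By the outcome, as a careful person would: the job done as asked, in the order asked, and still so for the second after the job is handed in, with the robot touching nothing.
It also fails if it takes over 109 s, if anything falls off the work surface, if the arm or the gripper's body presses on something with over 40 N, if the wrist force passes 120 N, or if a joint passes its speed limit or range.

## Robot

A 6-joint arm with a two-finger parallel gripper is mounted at the origin on the work surface. World frame = base frame: x ahead of the robot, y to its left, z up, the work surface at z = 0. Lengths are in m, angles in rad, forces in N, time in s.
With the tool pointing down it reaches from about 0.325 to 0.775 m from the base axis. Payload 5.5 kg.
Tool frame: the origin (TCP) lies at the very end of the fingers, on their centre line; the grasp point (between the pads) lies 19 mm behind it; z points along the fingers, y is the line along which they close (so a half turn about z gives the same grasp; the last joint's range is limited). The gripper opens to 88 mm and grips with 3 to 60 N. Pads are 20 mm wide; open, the fingers measure 115 mm over their backs; the gripper's body (75 mm by 178 mm) begins 61 mm behind the grasp point.
Start: joints at [1.115, 0.091, 1.231, -0, 1.82, -0.057], TCP at [0.233, 0.553, 0.223] pointing down, gripper open.
Joint ranges: [-2.87, 2.87], [-0.86, 2.18], [0.17, 2.46], [-1.51, 4.65], [0.06, 2.69], [-2.65, 2.65]. Speed limits (rad/s): [2.57, 2.57, 3.01, 3.14, 3.14, 3.14].

## Interface

Orientations are given as a rotation vector (axis times angle).
In Python, from rig import env gives the robot as it stands.
- The arm moves only by the tool apply_moves, never from a script. Its argument "plan" is a list that holds one entry, the list of rows, each a list of 7 numbers: the shift along the tool's x, y, z in m, then the turn, a rotation vector about the tool's x, y, z in rad, then the finger opening in m, from 0 to 0.0878. In form: [[[tx, ty, tz, wx, wy, wz, hand], ...]]. A call has 1 to 8 rows; each row is the pose to reach, as a shift and turn from the pose commanded when the call began, along the tool's axes at that moment; what a row does not reach only later rows make up. A row lasts 1/10 s, in which the tool goes at most 50 mm and 8.59 degrees, less where a joint would pass 70% of its speed; a pose out of reach is approached as far as the arm can. A call with a gripper value outside its range is refused whole. The fingers move at their own pace and stop on an object; "newtons" is the grip in N (left out, the last holds). Time passes only in rows, so rows that repeat a pose let the fingers close. It gives the time, the measured TCP pose, the force, the opening and the grip force at its end, in the units of the state.
- env.sense(): the state, without advancing time (a new reading comes with each control period).
- env.grab_frame(name): name is "scene" or "side" or "wrist"; returns (picture, depth): 400x640x3 uint8, red, green, blue; 400x640 float32, m along the optical axis (not along the pixel's ray), 0 where there is no reading.
- env.camera_params(name): a dict with "intrinsics" (3x3 intrinsics, pixels), "world_to_cam" (4x4, takes a point from world to camera coordinates). Camera axes: x right, y down, z forward; pixel columns grow to the right and rows downward; lengths in m; the calibration is good to about 2 mm. The wrist camera is an equidistant fisheye: a pixel r from the principal point sees the ray r / f radians off the axis. A picture is of the moment at which its call begins: read the wrist's pose just before it. camera_params takes no time and is no camera call; for the wrist camera it gives the pose at the moment of the call.
- env.finish_job(): hands the job in; it is judged then, once.
The state is a dict: "clock": time; "joint_positions": joint angles; "qd": joint speeds; "joint_efforts": joint torques, N m; "tool_pos": TCP position; "tool_rot": TCP orientation; "contact_force": force on the tool from outside, world axes, zero at the start; "wrist_torque": the same for the moment, N m; "grip_width": opening from 0.0 (shut) to 1.0 (fully open); "grip_force": force on a finger pad.
Only numpy, scipy, OpenCV 4.12 (cv2) and the standard library are available. Lean on these libraries where they do the work, as an engineer would, in place of code of your own. Each camera call takes 0.05 s, during which the arm holds its last target. There are 200 camera calls.

## Working session

There is one attempt and no reset: what is moved stays moved. The work goes in short steps, Python scripts to look and compute and a tool call to move; the robot and the scene stay as the last step left them, time stands still between calls to the robot, and variables do not carry over. Pictures are saved under pics/ and viewed, at most 15 in all, crops included, and the job is handed in when it is done.

Besides the shell and the picture viewer there is one more tool, called after "Emit:" as name(argument=value, ...), one argument or row to a line, values as JSON. apply_moves: Moves the arm, as the interface text tells. Its arguments: {"type":"object","properties":{"plan":{"type":"array","items":{"type":"array","items":{"type":"array","items":{"type":"number"}}}},"newtons":{"type":"number"}},"required":["plan"]}

```bash
ls; mkdir -p pics; cat > look.py <<'E'
import sys,cv2,numpy as np
from rig import env
s=env.sense();print(s["clock"],np.round(s["tool_pos"],4),np.round(s["tool_rot"],3),s["grip_width"])
for n in ("scene","side"):
    P=env.camera_params(n);im,d=env.grab_frame(n)
    np.savez(f"{n}.npz",im=im,d=d,K=P["intrinsics"],T=P["world_to_cam"])
    cv2.imwrite(f"pics/{n}0.png",im[...,::-1]);print(n,np.round(P["intrinsics"],1).tolist(),np.round(P["world_to_cam"],3).tolist())
E
python3 look.py
```

```text
pics
0.0 [0.2328 0.5526 0.2215] [-6.220e-01 -3.079e+00  3.000e-03] 0.9989592263416135
scene [[389.0, 0.0, 313.9], [0.0, 389.0, 204.0], [0.0, 0.0, 1.0]] [[0.762, 0.648, -0.013, -0.376], [0.394, -0.479, -0.784, -0.186], [-0.515, 0.592, -0.62, 1.327], [0.0, 0.0, 0.0, 1.0]]
side [[406.7, 0.0, 325.9], [0.0, 406.7, 205.6], [0.0, 0.0, 1.0]] [[0.956, -0.291, 0.019, -0.487], [-0.178, -0.634, -0.752, 0.102], [0.231, 0.716, -0.659, 0.953], [0.0, 0.0, 0.0, 1.0]]
```

View pics/scene0.png

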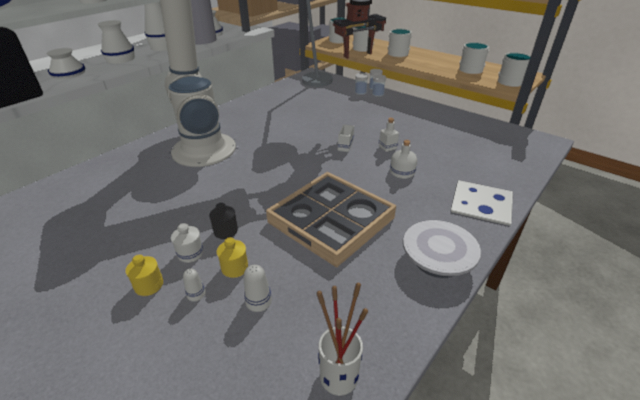

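View pics/side0.png

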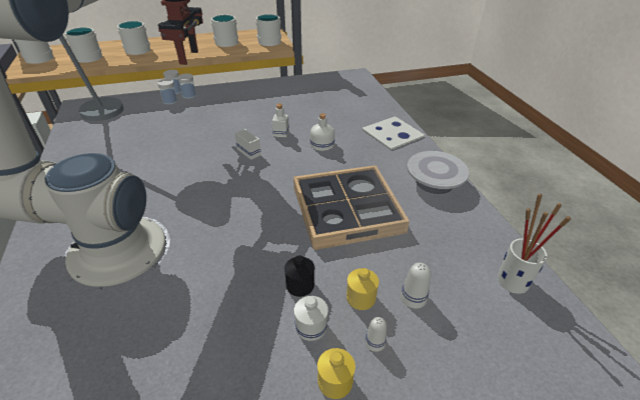

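The tray sits mid-scene (scene ≈ 330,215; side ≈ 350,205).
- **Shakers:** two white ones, small at scene (193,285) / side (376,333) and big at scene (257,287) / side (417,285). The small one fits.
- **Bowls:** the only white one is at scene (187,242) / side (311,317).
- **Bottles:** square-bodied at scene (389,134) / side (280,122), round-bodied at scene (404,160) / side (322,132).
- **Holder:** scene (346,136) / side (247,143).

```bash
cat > pc.py <<'E'
import cv2,numpy as np
from scipy import ndimage
def cloud(n):
    z=np.load(n+".npz");d=z["d"];K=z["K"];T=z["T"];v,u=np.mgrid[:400,:640]
    c=np.stack([(u-K[0,2])/K[0,0]*d,(v-K[1,2])/K[1,1]*d,d],-1)
    w=(c-T[:3,3])@T[:3,:3]
    w[d<=0]=np.nan
    return z["im"],w
def circ(p):
    A=np.c_[2*p,np.ones(len(p))];s=np.linalg.lstsq(A,(p**2).sum(1),rcond=None)[0]
    return s[:2],np.sqrt(s[2]+s[:2]@s[:2])
E
cat > m1.py <<'E'
from pc import *
np.set_printoptions(precision=4,suppress=True)
for n,boxes in {"scene":dict(shaker=(178,262,208,304),sugar=(168,220,206,266),sqb=(376,116,400,150),holder=(334,122,358,150),big=(242,262,273,312),rb=(388,140,420,181)),
  "side":dict(shaker=(362,314,390,352),sugar=(292,294,330,340),sqb=(268,102,292,140),holder=(230,126,264,160),big=(400,260,432,308),rb=(306,112,338,152))}.items():
    im,w=cloud(n)
    flat=w[150:,:][np.abs(w[150:,:,2])<.01]; print(n,"bench z",np.median(flat[:,2]))
    for k,(a,b,c,d) in boxes.items():
        p=w[b:d,a:c].reshape(-1,3);col=im[b:d,a:c].reshape(-1,3).astype(int)
        p=p[(p[:,2]>.008)&(p[:,2]<.13)&(col.min(1)>-1)&~((col[:,0]>col[:,2]+70)&(col[:,1]>col[:,2]+40))]
        m=np.median(p[:,:2],0);p=p[np.hypot(*(p[:,:2]-m).T)<.055]
        print(n,k,len(p),"med",m,"zmax",np.sort(p[:,2])[-3:].mean(),"min",p.min(0)[:2],"max",p.max(0)[:2])
        if k in("sqb","holder"): 
            q=p[p[:,2]<.06] ;print("   rect",cv2.minAreaRect((q[:,:2]*1000).astype(np.float32)))
        for lo in(.01,.03,.05,.07,.09):
            q=p[(p[:,2]>lo)&(p[:,2]<lo+.02)][:,:2]
            if len(q)>8: c_,r=circ(q);print("   z",lo,len(q),c_,round(r,4))
    # tray
    W=w.reshape(-1,3);C=im.reshape(-1,3).astype(int)
    q=W[(W[:,2]>.036)&(W[:,2]<.046)&(C[:,0]>C[:,2]+30)&(C[:,0]<230)&(W[:,0]>.3)&(W[:,0]<.8)&(abs(W[:,1])<.25)]
    u=q[np.hypot(*(q[:,:2]-np.median(q[:,:2],0)).T)<.19]
    print(" tray",len(u),cv2.minAreaRect((u[:,:2]*1000).astype(np.float32)),np.median(u[:,2]))
    Rc=np.median(u[:,:2],0)
    f=(np.hypot(w[...,0]-Rc[0],w[...,1]-Rc[1])<.14)&(w[...,2]<.026)&(w[...,2]>.012)
    f=ndimage.binary_opening(f)
    l,N=ndimage.label(f)
    for i in range(1,N+1):
        q=w[l==i]
        if len(q)>40: print("  floor",len(q),q.mean(0),cv2.minAreaRect((q[:,:2]*1000).astype(np.float32)))
    big=cv2.resize(cv2.cvtColor(im,cv2.COLOR_RGB2BGR)[(110 if n=="scene" else 90):(320 if n=="scene" else 360),(120 if n=="scene" else 200):440],None,fx=2.2,fy=2.2,interpolation=cv2.INTER_CUBIC)
    cv2.imwrite(f"pics/crop_{n}.png",big)
E
python3 m1.py
```

```text
scene bench z 0.0013702841235028228
scene shaker 479 med [ 0.5002 -0.3964] zmax 0.07339903636551583 min [ 0.4774 -0.4103] max [ 0.5097 -0.3735]
   z 0.01 140 [ 0.4897 -0.3911] 0.0179
   z 0.03 127 [ 0.4893 -0.3911] 0.0161
   z 0.05 164 [ 0.491  -0.3918] 0.0121
   z 0.07 39 [ 0.49   -0.3919] 0.0063
scene sugar 887 med [ 0.3951 -0.3345] zmax 0.09293560077528225 min [ 0.3487 -0.3577] max [ 0.4115 -0.2945]
   z 0.01 179 [ 0.3789 -0.3264] 0.0302
   z 0.03 165 [ 0.3793 -0.3265] 0.03
   z 0.05 425 [ 0.3817 -0.3277] 0.0241
   z 0.07 76 [ 0.3802 -0.3275] 0.0093
   z 0.09 34 [ 0.3801 -0.3271] 0.007
scene sqb 436 med [0.4841 0.3913] zmax 0.11029327396413746 min [0.4454 0.3726] max [0.5063 0.4172]
   rect ((481.8749084472656, 388.510498046875), (64.23766326904297, 35.454193115234375), 23.44182777404785)
   z 0.01 98 [0.4765 0.4024] 0.0251
   z 0.03 101 [0.4757 0.4038] 0.0259
   z 0.05 134 [0.4774 0.3996] 0.0207
   z 0.07 44 [0.4766 0.4013] 0.0105
   z 0.09 48 [0.4764 0.4024] 0.0093
scene holder 247 med [0.3645 0.3025] zmax 0.06233536163145892 min [0.3278 0.2816] max [0.3904 0.3565]
   rect ((361
[... 3605 characters left out ...]
6506782905
  floor 203 [0.6194 0.045  0.0217] ((619.1207885742188, 43.036590576171875), (43.025901794433594, 69.10134887695312), 57.512393951416016)
  floor 187 [0.5134 0.0525 0.0215] ((511.88250732421875, 52.07452392578125), (56.00578308105469, 41.40837860107422), 7.923217296600342)
  floor 337 [ 0.6182 -0.0615  0.0218] ((617.6929931640625, -62.32496643066406), (37.49055480957031, 84.15181732177734), 86.8021469116211)
  floor 166 [ 0.5075 -0.0572  0.0218] ((507.4774169921875, -57.25946807861328), (42.58353805541992, 40.408058166503906), 21.92824363708496)
  floor 363 [ 0.5515 -0.1328  0.019 ] ((555.528564453125, -133.04469299316406), (6.273922920227051, 234.331298828125), 87.62928009033203)
```

```bash
python3 - <<'E'
import cv2,numpy as np
a=cv2.imread("pics/scene0.png");b=cv2.imread("pics/side0.png")
f=lambda i,x,y:cv2.resize(i[y:y+75,x:x+100],(400,300),interpolation=cv2.INTER_CUBIC)
cv2.imwrite("pics/conf.png",np.vstack([np.hstack([f(a,155,215),f(b,285,285)]),np.hstack([f(a,328,108),f(b,230,95)])]))
E
```

```text
(no output)
```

View pics/conf.png

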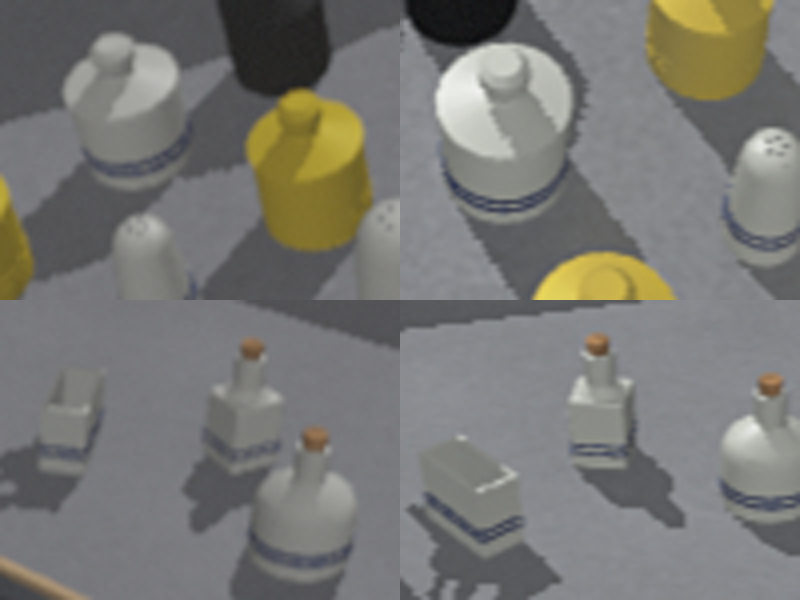

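Confirmed: white bowl, small shaker (70 mm measured, 40 mm foot), square-bodied bottle and holder. I'll go over the tray first for a wrist view, which is on the way to the shaker.

```bash
cat > go.py <<'E'
import sys,numpy as np
from scipy.spatial.transform import Rotation as Ro
from rig import env
s=env.sense();p=np.array(s["tool_pos"]);R=Ro.from_rotvec(s["tool_rot"])
y=R.as_matrix()[:,1]
print("t %.2f pos"%s["clock"],np.round(p,4),"yaw %.1f"%np.degrees(np.arctan2(y[1],y[0])),"q",np.round(s["joint_positions"],2),"F",np.round(s["contact_force"],1),"w %.4f g %.1f"%(s["grip_width"]*.0878,s["grip_force"]))
for a in sys.argv[1:]:   # x,y,z,yawdeg of tool y
    x,yy,z,yaw=map(float,a.split(","));c,sn=np.cos(np.radians(yaw)),np.sin(np.radians(yaw))
    Y=np.array([c,sn,0]);Z=np.array([0,0,-1.]);T=Ro.from_matrix(np.c_[np.cross(Y,Z),Y,Z])
    print(a,"->",np.round(R.inv().apply(np.array([x,yy,z])-p),4).tolist(),np.round((R.inv()*T).as_rotvec(),3).tolist())
E
python3 go.py .45,.25,.25,29 .5,-.02,.25,-2.3
python3 - <<'E'
from pc import *
for n in("scene","side"):
    im,w=cloud(n);C=im.astype(int)
    m=(w[...,2]>.03)&(w[...,2]<.15)&(w[...,1]<-.15)&(w[...,0]>.2)&(w[...,0]<.72)
    l,N=ndimage.label(ndimage.binary_opening(m))
    for i in range(1,N+1):
        q=w[l==i]
        if len(q)>100:print(n,np.round(q.min(0),3),np.round(q.max(0),3),C[l==i].mean(0).astype(int))
E
```

```text
t 0.10 pos [0.2329 0.5527 0.2216] yaw 67.1 q [ 1.12  0.09  1.23 -0.    1.82 -0.06] F [-0.   0.6  0.6] w 0.0880 g 0.0
.45,.25,.25,29 -> [-0.3176, -0.1947, -0.0281] [-0.002, 0.001, 0.666]
.5,-.02,.25,-2.3 -> [-0.4685, -0.424, -0.0277] [-0.002, 0.001, 1.212]
scene [ 0.351 -0.253  0.03 ] [ 0.416 -0.19   0.093] [41 41 41]
scene [ 0.349 -0.358  0.03 ] [ 0.411 -0.294  0.093] [139 139 135]
scene [ 0.465 -0.321  0.03 ] [ 0.53  -0.258  0.093] [145 129  50]
scene [ 0.359 -0.476  0.03 ] [ 0.423 -0.413  0.093] [145 129  49]
scene [ 0.591 -0.344  0.03 ] [ 0.634 -0.295  0.103] [129 129 126]
scene [ 0.477 -0.409  0.03 ] [ 0.507 -0.375  0.074] [131 132 128]
side [ 0.35  -0.254  0.03 ] [ 0.413 -0.19   0.094] [29 29 31]
side [ 0.579 -0.344  0.03 ] [ 0.629 -0.3    0.102] [144 146 142]
side [ 0.464 -0.321  0.03 ] [ 0.528 -0.258  0.093] [166 148  70]
side [ 0.346 -0.359  0.03 ] [ 0.409 -0.294  0.093] [167 169 163]
side [ 0.47 -0.41  0.03] [ 0.501 -0.379  0.073] [149 151 145]
side [ 0.357 -0.477  0.03 ] [ 0.421 -0.413  0.094] [174 155  67]
```

Emit:
apply_moves(
  plan=[
    [[-0.318,-0.195,-0.028,0,0,0.666,0.06],[-0.318,-0.195,-0.028,0,0,0.666,0.06],[-0.318,-0.195,-0.028,0,0,0.666,0.06],[-0.318,-0.195,-0.028,0,0,0.666,0.06],[-0.318,-0.195,-0.028,0,0,0.666,0.06],[-0.318,-0.195,-0.028,0,0,0.666,0.06],[-0.318,-0.195,-0.028,0,0,0.666,0.06],[-0.318,-0.195,-0.028,0,0,0.666,0.06]],
  ],
)

```text
clock: 0.9
tool_pos: [0.452, 0.2465, 0.2505]
tool_rot: [1.599, 2.703, -0.001]
contact_force: [-0.1, 0.5, 0.0]
grip_width: 0.685
grip_force: 0.0
```

```bash
python3 go.py .5,-.02,.28,-2.3
```

```text
t 0.90 pos [0.452  0.2465 0.2505] yaw 28.8 q [ 0.43 -0.13  1.4  -0.    1.87 -0.07] F [-0.1  0.5  0. ] w 0.0601 g 0.0
.5,-.02,.28,-2.3 -> [-0.2567, -0.0863, -0.0292] [0.0, 0.001, 0.543]
```

Emit:
apply_moves(
  plan=[
    [[-0.257,-0.086,-0.029,0,0,0.543,0.06],[-0.257,-0.086,-0.029,0,0,0.543,0.06],[-0.257,-0.086,-0.029,0,0,0.543,0.06],[-0.257,-0.086,-0.029,0,0,0.543,0.06],[-0.257,-0.086,-0.029,0,0,0.543,0.06],[-0.257,-0.086,-0.029,0,0,0.543,0.06],[-0.257,-0.086,-0.029,0,0,0.543,0.06],[-0.257,-0.086,-0.029,0,0,0.543,0.06]],
  ],
)

```text
clock: 1.7
tool_pos: [0.4995, -0.0167, 0.2791]
tool_rot: [-2.263, -2.178, 0.0]
contact_force: [0.1, -0.2, 0.6]
grip_width: 0.684
grip_force: 0.0
```

```bash
cat > wr.py <<'E'
import sys,cv2,numpy as np
from rig import env
P=env.camera_params("wrist");im,d=env.grab_frame("wrist")
np.savez(sys.argv[1]+".npz",im=im,d=d,K=P["intrinsics"],T=P["world_to_cam"]);cv2.imwrite(f"pics/{sys.argv[1]}.png",im[...,::-1])
E
cat >> pc.py <<'E'
def wcloud(n):
    z=np.load(n+".npz");d=z["d"];K=z["K"];T=z["T"];v,u=np.mgrid[:400,:640]
    a=(u-K[0,2])/K[0,0];b=(v-K[1,2])/K[1,1];r=np.hypot(a,b)+1e-9
    t=np.tan(np.minimum(r,1.4))/r
    c=np.stack([a*t*d,b*t*d,d],-1);w=(c-T[:3,3])@T[:3,:3];w[(d<=0)|(r>1.4)]=np.nan
    return z["im"],w
E
python3 wr.py w1; python3 - <<'E'
from pc import *
im,w=wcloud("w1");print(np.nanmedian(w[...,2]),np.isnan(w[...,2]).mean())
m=(np.hypot(w[...,0]-.5625,w[...,1]+.0145)<.15)
f=ndimage.binary_opening(m&(w[...,2]<.029)&(w[...,2]>.012)&(im.max(-1)>0))
l,N=ndimage.label(f)
for i in range(1,N+1):
    q=w[l==i]
    if len(q)>100:print(len(q),np.round(q.mean(0),4),cv2.minAreaRect((q[:,:2]*1000).astype(np.float32)),circ(q[:,:2])[1])
C=im.astype(int);q=w[m&(w[...,2]>.038)&(w[...,2]<.05)&(C[...,0]>C[...,2]+30)];print("rim",cv2.minAreaRect((q[:,:2]*1000).astype(np.float32)),np.median(q[:,2]))
E
python3 go.py
```

```text
0.007995544310960789 0.0315546875
2103 [0.6232 0.0387 0.0213] ((622.7335205078125, 38.46150207519531), (73.54808807373047, 70.12450408935547), 87.56935119628906) 0.026146593377781045
1900 [0.5114 0.0431 0.0215] ((510.9847106933594, 43.497901916503906), (59.58348846435547, 58.30927276611328), 87.18273162841797) 0.024109757931189444
985 [ 0.5063 -0.069   0.0214] ((506.3005676269531, -68.58198547363281), (47.50312423706055, 51.060546875), 89.42717742919922) 0.018092003143779595
1901 [ 0.6177 -0.0736  0.0214] ((618.2656860351562, -72.98189544677734), (48.243019104003906, 88.05580139160156), 87.50530242919922) 0.029218395942673416
rim ((563.5238037109375, -14.047630310058594), (239.09800720214844, 238.62347412109375), 87.61141204833984) 0.04250230110881448
t 1.75 pos [ 0.4995 -0.0161  0.2792] yaw -2.1 q [-0.1  -0.16  1.37  0.    1.93 -0.06] F [-0.4  0.   0.6] w 0.0600 g 0.0
```

View pics/w1.png

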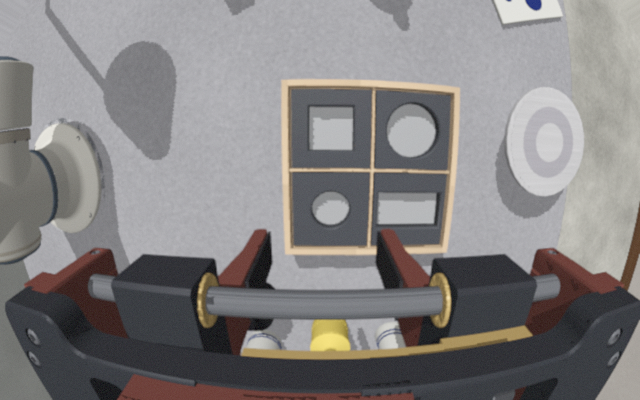

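Wrist view shows the tray: square cut-out at (332,128), large round (413,130), small round (331,208), oblong (408,208). Measured floor height is 21 mm and the yaw is -2.4°. All sizes match the text.

```bash
python3 go.py .4885,-.392,.16,-38.7
```

```text
t 1.75 pos [ 0.4995 -0.0161  0.2792] yaw -2.1 q [-0.1  -0.16  1.37  0.    1.93 -0.06] F [-0.4  0.   0.6] w 0.0600 g 0.0
.4885,-.392,.16,-38.7 -> [-0.3761, 0.0029, 0.119] [-0.001, -0.0, 0.639]
```

Emit:
apply_moves(
  plan=[
    [[-0.376,0.003,0.119,-0.001,0,0.639,0.06],[-0.376,0.003,0.119,-0.001,0,0.639,0.06],[-0.376,0.003,0.119,-0.001,0,0.639,0.06],[-0.376,0.003,0.119,-0.001,0,0.639,0.06],[-0.376,0.003,0.119,-0.001,0,0.639,0.06],[-0.376,0.003,0.119,-0.001,0,0.639,0.06],[-0.376,0.003,0.119,-0.001,0,0.639,0.06],[-0.376,0.003,0.119,-0.001,0,0.639,0.06]],
  ],
)

```text
clock: 2.55
tool_pos: [0.4892, -0.3929, 0.1594]
tool_rot: [-2.831, -1.362, -0.001]
contact_force: [1.2, 1.3, 0.5]
grip_width: 0.686
grip_force: 0.0
```

```bash
python3 wr.py w2; python3 - <<'E'
from pc import *
im,w=wcloud("w2")
for k,(x,y,r) in dict(shaker=(.4885,-.392,.028),sugar=(.3785,-.3275,.045)).items():
    m=np.hypot(w[...,0]-x,w[...,1]-y)<r
    for lo in(.01,.03,.05,.07):
        q=w[m&(w[...,2]>lo)&(w[...,2]<lo+.02)]
        if len(q)>20:print(k,lo,len(q),circ(q[:,:2]),q.mean(0),q[:,2].max())
E
python3 go.py .4885,-.392,.028,-38.7
```

```text
shaker 0.01 226 (array([ 0.48982065, -0.39106099]), np.float64(0.01847326662796188)) [ 0.49686629 -0.38097711  0.02139761] 0.029807007484635762
shaker 0.03 220 (array([ 0.49012478, -0.39089243]), np.float64(0.016253018861161535)) [ 0.49791869 -0.38133797  0.04032903] 0.049945343806182894
shaker 0.05 747 (array([ 0.49079409, -0.39001967]), np.float64(0.01184963319897902)) [ 0.49240828 -0.38813158  0.06463137] 0.06999964378286383
shaker 0.07 248 (array([ 0.49008809, -0.3909126 ]), np.float64(0.005873530768882893)) [ 0.49004088 -0.39072319  0.07084073] 0.07249504631416509
sugar 0.01 360 (array([ 0.37962241, -0.32651776]), np.float64(0.03084747101094266)) [ 0.40500602 -0.32751465  0.02072608] 0.029946396301110616
sugar 0.03 453 (array([ 0.37968213, -0.32641831]), np.float64(0.030656267023159916)) [ 0.40504533 -0.32803573  0.04016713] 0.04996693568200884
sugar 0.05 2521 (array([ 0.38046806, -0.32649718]), np.float64(0.02447102341835536)) [ 0.38777515 -0.32690705  0.06388303] 0.06994416692473639
sugar 0.07 375 (array([ 0.38024935, -0.32665061]), np.float64(0.010355412018231152)) [ 0.38547346 -0.3272389   0.08456848] 0.08999883003410984
t 2.60 pos [ 0.487  -0.3978  0.1551] yaw -38.9 q [-0.74  0.17  1.27 -0.    1.71 -0.06] F [-5.  -0.5 -2.5] w 0.0600 g 0.0
.4885,-.392,.028,-38.7 -> [0.0058, -0.002, 0.1271] [-0.003, 0.003, -0.003]
```

View pics/w2.png

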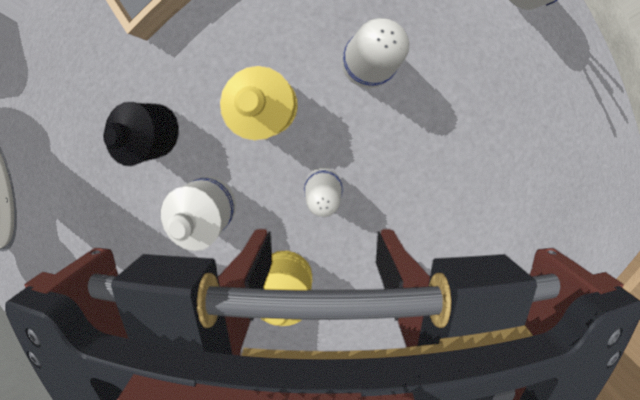

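Emit:
apply_moves(
  plan=[
    [[0.003,0,0.02,0,0,0,0.06],[0.003,0,0.04,0,0,0,0.06],[0.003,0,0.05,0,0,0,0.06],[0.003,0,0.055,0,0,0,0.06],[0.003,0,0.055,0,0,0,0.06],[0.003,0,0.055,0,0,0,0.06]],
  ],
)

```text
clock: 3.2
tool_pos: [0.4913, -0.3901, 0.1068]
tool_rot: [2.83, 1.359, 0.002]
contact_force: [0.6, -0.3, -1.0]
grip_width: 0.682
grip_force: 0.0
```

```bash
python3 go.py .489,-.3915,.028,-38.7
```

```text
t 3.20 pos [ 0.4913 -0.3901  0.1068] yaw -38.7 q [-0.73  0.17  1.35  0.    1.62 -0.05] F [ 0.6 -0.3 -1. ] w 0.0599 g 0.0
.489,-.3915,.028,-38.7 -> [-0.0026, -0.0011, 0.0788] [0.003, -0.0, 0.0]
```

Emit:
apply_moves(
  plan=[
    [[-0.0026,-0.001,0.03,0,0,0,0.06],[-0.0026,-0.001,0.055,0,0,0,0.06],[-0.0026,-0.001,0.072,0,0,0,0.06],[-0.0026,-0.001,0.078,0,0,0,0.055],[-0.0026,-0.001,0.078,0,0,0,0.04],[-0.0026,-0.001,0.078,0,0,0,0.025],[-0.0026,-0.001,0.078,0,0,0,0.025],[-0.0026,-0.001,0.078,0,0,0,0.025]],
  ],
  newtons=15,
)

```text
clock: 4.0
tool_pos: [0.4891, -0.3924, 0.0294]
tool_rot: [2.829, 1.358, 0.003]
contact_force: [-0.2, -0.8, 4.0]
grip_width: 0.385
grip_force: 15.1
```

```bash
python3 go.py
```

```text
t 4.00 pos [ 0.4891 -0.3924  0.0294] yaw -38.7 q [-0.73  0.21  1.45  0.    1.48 -0.05] F [-0.2 -0.8  4. ] w 0.0338 g 15.1
```

Emit:
apply_moves(
  plan=[
    [[0,0,-0.01,0,0,0,0.025],[0,0,-0.035,0,0,0,0.025],[0,0,-0.07,0,0,0,0.025],[0,0,-0.105,0,0,0,0.025],[0,0,-0.125,0,0,0,0.025],[0,0,-0.13,0,0,0,0.025],[0,0,-0.13,0,0,0,0.025]],
  ],
)

```text
clock: 4.7
tool_pos: [0.4885, -0.3919, 0.1586]
tool_rot: [2.83, 1.358, 0.002]
contact_force: [-0.1, -0.1, -0.9]
grip_width: 0.386
grip_force: 14.9
```

```bash
python3 go.py .5058,-.0685,.16,-7.7
```

```text
t 4.70 pos [ 0.4885 -0.3919  0.1586] yaw -38.7 q [-0.73  0.16  1.27  0.    1.71 -0.05] F [-0.1 -0.1 -0.9] w 0.0339 g 14.9
.5058,-.0685,.16,-7.7 -> [0.2631, -0.1888, -0.0018] [0.003, 0.0, -0.542]
```

Emit:
apply_moves(
  plan=[
    [[0.021,-0.015,0,0,0,-0.043,0.025],[0.06,-0.043,0,0,0,-0.125,0.025],[0.1,-0.072,0,0,0,-0.206,0.025],[0.139,-0.1,0,0,0,-0.287,0.025],[0.179,-0.128,0,0,0,-0.369,0.025],[0.218,-0.157,0,0,0,-0.45,0.025],[0.25,-0.18,0,0.003,0,-0.515,0.025],[0.263,-0.189,0,0.003,0,-0.542,0.025]],
  ],
)

```text
clock: 5.5
tool_pos: [0.5044, -0.0647, 0.1553]
tool_rot: [-2.355, -2.071, 0.003]
contact_force: [-0.7, -0.4, -1.6]
grip_width: 0.383
grip_force: 14.9
```

Emit:
apply_moves(
  plan=[
    [[0,0,0.02,0,0,0,0.025],[0,0,0.05,0,0,0,0.025],[0,0,0.065,0,0,0,0.025],[0,0,0.07,0,0,0,0.025],[0,0,0.07,0,0,0,0.025],[0,0,0.07,0,0,0,0.025]],
  ],
)

```text
clock: 6.1
tool_pos: [0.5056, -0.0685, 0.0885]
tool_rot: [-2.365, -2.067, 0.0]
contact_force: [-1.3, 0.2, -1.0]
grip_width: 0.384
grip_force: 14.9
```

```bash
python3 go.py .5058,-.0685,.05,-7.7
```

```text
t 6.10 pos [ 0.5056 -0.0685  0.0885] yaw -7.7 q [-0.2  -0.14  1.69  0.    1.59 -0.07] F [-1.3  0.2 -1. ] w 0.0338 g 14.9
.5058,-.0685,.05,-7.7 -> [-0.0, 0.0002, 0.0385] [-0.001, -0.001, -0.0]
```

Emit:
apply_moves(
  plan=[
    [[0,0,0.012,0,0,0,0.025],[0,0,0.024,0,0,0,0.025],[0,0,0.032,0,0,0,0.025],[0,0,0.035,0,0,0,0.025],[0,0,0.037,0,0,0,0.025],[0,0,0.038,0,0,0,0.025],[0,0,0.0385,0,0,0,0.025],[0,0,0.039,0,0,0,0.025]],
  ],
)

```text
clock: 6.9
tool_pos: [0.5053, -0.0681, 0.0494]
tool_rot: [-2.364, -2.067, 0.001]
contact_force: [-3.2, 0.5, 4.6]
grip_width: 0.385
grip_force: 15.2
```

```bash
python3 go.py .379,-.327,.16,-40.8 .379,-.327,.25,-40.8
```

```text
t 6.90 pos [ 0.5053 -0.0681  0.0494] yaw -7.7 q [-0.2  -0.12  1.74  0.    1.52 -0.07] F [-3.2  0.5  4.6] w 0.0338 g 15.2
.379,-.327,.16,-40.8 -> [-0.2734, -0.0908, -0.1106] [-0.001, -0.0, 0.578]
.379,-.327,.25,-40.8 -> [-0.2733, -0.0909, -0.2006] [-0.001, -0.0, 0.578]
```

Emit:
apply_moves(
  plan=[
    [[0,0,0,0,0,0,0.04],[0,0,0,0,0,0,0.05],[0,0,0,0,0,0,0.05],[0,0,-0.01,0,0,0,0.05],[0,0,-0.04,0,0,0,0.05],[0,0,-0.08,0,0,0,0.05],[0,0,-0.11,0,0,0,0.05],[-0.02,-0.01,-0.12,0,0,0.04,0.05]],
  ],
)

```text
clock: 7.7
tool_pos: [0.4947, -0.086, 0.1736]
tool_rot: [2.402, 2.02, 0.006]
contact_force: [-0.0, -0.9, 0.1]
grip_width: 0.567
grip_force: 0.0
```

```bash
python3 go.py .379,-.327,.16,-40.8
```

```text
t 7.70 pos [ 0.4947 -0.086   0.1736] yaw -9.9 q [-0.24 -0.18  1.58  0.    1.74 -0.07] F [-0.  -0.9  0.1] w 0.0498 g 0.0
.379,-.327,.16,-40.8 -> [-0.2573, -0.0728, 0.013] [0.005, -0.002, 0.54]
```

Emit:
apply_moves(
  plan=[
    [[-0.046,-0.013,0,0,0,0.1,0.05],[-0.093,-0.026,0.004,0,0,0.2,0.05],[-0.139,-0.04,0.008,0,0,0.3,0.05],[-0.185,-0.053,0.013,0,0,0.4,0.05],[-0.229,-0.065,0.013,0,0,0.49,0.05],[-0.252,-0.071,0.013,0.004,-0.002,0.535,0.05],[-0.257,-0.073,0.02,0.004,-0.002,0.54,0.05],[-0.257,-0.073,0.02,0.004,-0.002,0.54,0.05]],
  ],
)

```text
clock: 8.5
tool_pos: [0.3758, -0.3272, 0.1478]
tool_rot: [-2.854, -1.302, 0.009]
contact_force: [0.1, 0.7, 0.7]
grip_width: 0.567
grip_force: 0.0
```

```bash
python3 go.py .379,-.327,.0725,-40.8;  python3 wr.py w3; python3 go.py .379,-.327,.0725,-40.8; python3 - <<'E'
from pc import *
im,w=wcloud("w3")
m=np.hypot(w[...,0]-.379,w[...,1]+.327)<.045
for lo in(.01,.03,.076,.08):
    q=w[m&(w[...,2]>lo)&(w[...,2]<lo+.015)]
    if len(q)>20:print(lo,len(q),circ(q[:,:2]),q.mean(0),q[:,2].max())
E
```

```text
t 8.50 pos [ 0.3758 -0.3272  0.1478] yaw -41.0 q [-0.78 -0.18  1.63 -0.    1.7  -0.07] F [0.1 0.7 0.7] w 0.0497 g 0.0
.379,-.327,.0725,-40.8 -> [0.0025, 0.0027, 0.0753] [-0.007, 0.003, -0.003]
t 8.55 pos [ 0.3764 -0.3265  0.1481] yaw -40.9 q [-0.78 -0.18  1.63 -0.    1.7  -0.07] F [ 0.1 -0.4  0.2] w 0.0498 g 0.0
.379,-.327,.0725,-40.8 -> [0.0016, 0.0028, 0.0756] [-0.006, 0.003, -0.001]
0.01 78 (array([ 0.38018106, -0.32573028]), np.float64(0.03031148442248465)) [ 0.39860896 -0.30659643  0.02042857] 0.02499665788326176
0.03 122 (array([ 0.37975962, -0.32621686]), np.float64(0.030497261920619308)) [ 0.39676304 -0.3045504   0.03733364] 0.044824602085465855
0.076 683 (array([ 0.38029823, -0.32564951]), np.float64(0.009049245416206799)) [ 0.38101341 -0.32491244  0.08850492] 0.0909979664082248
0.08 807 (array([ 0.38030534, -0.32571172]), np.float64(0.008555908180586188)) [ 0.38072129 -0.32522053  0.0891762 ] 0.09232652271912761
```

Emit:
apply_moves(
  plan=[
    [[0.0026,0.0028,0.03,-0.006,0.003,0,0.05],[0.0026,0.0028,0.055,-0.006,0.003,0,0.05],[0.0026,0.0028,0.071,-0.006,0.003,0,0.05],[0.0026,0.0028,0.075,-0.006,0.003,0,0.04],[0.0026,0.0028,0.0755,-0.006,0.003,0,0.025],[0.0026,0.0028,0.0755,-0.006,0.003,0,0.015],[0.0026,0.0028,0.0755,-0.006,0.003,0,0.015],[0.0026,0.0028,0.0755,-0.006,0.003,0,0.015]],
  ],
  newtons=25,
)

```text
clock: 9.35
tool_pos: [0.3802, -0.3274, 0.0745]
tool_rot: [2.855, 1.304, 0.001]
contact_force: [-0.6, 1.2, 3.7]
grip_width: 0.266
grip_force: 25.0
```

```bash
python3 go.py
```

```text
t 9.35 pos [ 0.3802 -0.3274  0.0745] yaw -40.9 q [-0.78 -0.16  1.74 -0.    1.56 -0.06] F [-0.6  1.2  3.7] w 0.0234 g 25.0
```

Emit:
apply_moves(
  plan=[
    [[0,0,-0.008,0,0,0,0.015],[0,0,-0.03,0,0,0,0.015],[0,0,-0.06,0,0,0,0.015],[0,0,-0.09,0,0,0,0.015],[0,0,-0.115,0,0,0,0.015],[0,0,-0.125,0,0,0,0.015],[0,0,-0.128,0,0,0,0.015]],
  ],
)

```text
clock: 10.05
tool_pos: [0.38, -0.3273, 0.2023]
tool_rot: [2.855, 1.304, 0.001]
contact_force: [-0.3, -0.4, -3.3]
grip_width: 0.264
grip_force: 25.0
```

```bash
python3 go.py .622,.039,.2,3.6
```

```text
t 10.05 pos [ 0.38   -0.3273  0.2023] yaw -40.9 q [-0.78 -0.18  1.53 -0.    1.79 -0.06] F [-0.3 -0.4 -3.3] w 0.0232 g 25.0
.622,.039,.2,3.6 -> [0.4353, -0.057, 0.0018] [0.002, 0.002, -0.777]
```

Emit:
apply_moves(
  plan=[
    [[0.015,-0.002,0,0,0,-0.025,0.015],[0.05,-0.006,0,0,0,-0.09,0.015],[0.09,-0.012,0,0,0,-0.165,0.015],[0.135,-0.018,0,0,0,-0.245,0.015],[0.18,-0.024,0,0,0,-0.325,0.015],[0.22,-0.029,0,0,0,-0.395,0.015],[0.25,-0.033,0,0,0,-0.445,0.015],[0.265,-0.035,0,0,0,-0.475,0.015]],
  ],
)

```text
clock: 10.85
tool_pos: [0.5272, -0.1002, 0.1986]
tool_rot: [-2.463, -1.946, 0.003]
contact_force: [-1.0, -0.1, -2.4]
grip_width: 0.26
grip_force: 25.0
```

```bash
python3 go.py .622,.039,.2,3.6
```

```text
t 10.85 pos [ 0.5272 -0.1002  0.1986] yaw -13.4 q [-0.25 -0.08  1.45  0.    1.78 -0.02] F [-1.  -0.1 -2.4] w 0.0229 g 25.0
.622,.039,.2,3.6 -> [0.1574, 0.0601, -0.0016] [-0.003, -0.001, -0.296]
```

Emit:
apply_moves(
  plan=[
    [[0.02,0.008,0,0,0,-0.04,0.015],[0.05,0.019,0,0,0,-0.1,0.015],[0.09,0.034,0,0,0,-0.17,0.015],[0.125,0.048,0,0,0,-0.235,0.015],[0.148,0.057,0,0,0,-0.278,0.015],[0.157,0.06,0,-0.003,0,-0.296,0.015],[0.157,0.06,0,-0.003,0,-0.296,0.015],[0.157,0.06,0,-0.003,0,-0.296,0.015]],
  ],
  newtons=35,
)

```text
clock: 11.65
tool_pos: [0.6216, 0.0337, 0.2003]
tool_rot: [2.157, 2.28, -0.0]
contact_force: [0.1, -0.3, -1.8]
grip_width: 0.258
grip_force: 35.0
```

```bash
cat > sd.py <<'E'
import sys,cv2,numpy as np
from rig import env
for n in ("scene","side"):
    P=env.camera_params(n);im,d=env.grab_frame(n)
    np.savez(n+".npz",im=im,d=d,K=P["intrinsics"],T=P["world_to_cam"]);cv2.imwrite(f"pics/{n}{sys.argv[1]}.png",im[...,::-1])
E
python3 sd.py 1; python3 go.py .622,.039,.11,3.6; python3 - <<'E'
import cv2,numpy as np
from pc import *
for n in("scene","side"):
    im,w=cloud(n);m=(np.hypot(w[...,0]-.622,w[...,1]-.039)<.042)&(w[...,2]>.11)&(w[...,2]<.21)&(im.astype(int).min(-1)>90)
    for lo in np.arange(.115,.2,.015):
        q=w[m&(w[...,2]>lo)&(w[...,2]<lo+.015)]
        if len(q)>15:print(n,round(lo,3),len(q),circ(q[:,:2]))
    print(n,"zmin",np.sort(w[m][:,2])[:3])
a=cv2.imread("pics/scene1.png");b=cv2.imread("pics/side1.png")
cv2.imwrite("pics/c1.png",np.hstack([cv2.resize(a[80:260,240:420],(400,400)),cv2.resize(b[80:260,270:450],(400,400))]))
E
```

```text
t 11.75 pos [0.6217 0.0333 0.2009] yaw 3.1 q [-0.    0.15  1.21 -0.    1.78 -0.06] F [ 0.4  0.  -3.6] w 0.0228 g 35.0
.622,.039,.11,3.6 -> [0.0058, 0.0003, 0.0909] [0.003, 0.002, -0.008]
scene 0.13 89 (array([0.61912645, 0.03346569]), np.float64(0.030170444544917914))
scene 0.145 100 (array([0.6204255 , 0.03291004]), np.float64(0.029471635890529865))
scene 0.16 139 (array([0.61995284, 0.03347454]), np.float64(0.030109156937334538))
scene 0.175 189 (array([0.62027013, 0.0326137 ]), np.float64(0.02926916318715149))
scene 0.19 187 (array([0.62089409, 0.02950368]), np.float64(0.018602634486673496))
scene zmin [0.12844065 0.12882767 0.12932496]
side 0.13 92 (array([0.61752311, 0.0327842 ]), np.float64(0.030168433776512453))
side 0.145 91 (array([0.6180814 , 0.03332039]), np.float64(0.030521374646563435))
side 0.16 139 (array([0.61779614, 0.0323944 ]), np.float64(0.029923231364920307))
side 0.175 173 (array([0.61763088, 0.03208153]), np.float64(0.02907234681741821))
side 0.19 164 (array([0.61622382, 0.03102184]), np.float64(0.019089774475060217))
side zmin [0.12870929 0.12964658 0.1297433 ]
```

View pics/c1.png

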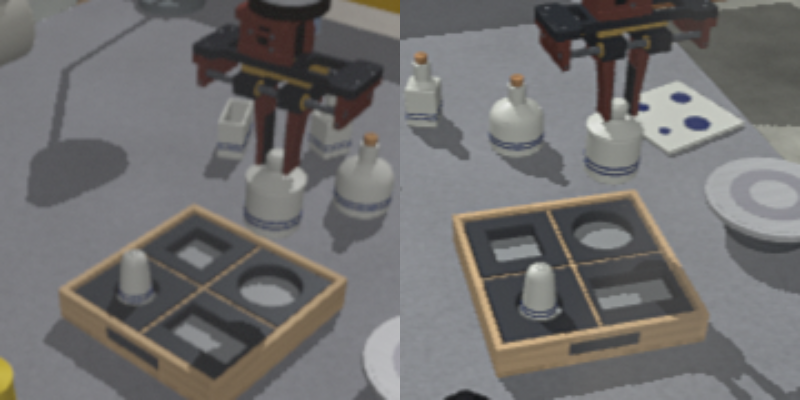

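The shaker is seated in the small round cut-out. The bowl hangs upright, with its axis about 2.5 mm toward the base, so I correct for that and lower it.

Emit:
apply_moves(
  plan=[
    [[0.003,0.001,0.015,0,0,0,0.015],[0.006,0.0025,0.04,0.003,0.002,0,0.015],[0.006,0.0025,0.06,0.003,0.002,0,0.015],[0.006,0.0025,0.07,0.003,0.002,0,0.015],[0.006,0.0025,0.07,0.003,0.002,0,0.015],[0.006,0.0025,0.07,0.003,0.002,0,0.015]],
  ],
)

```text
clock: 12.35
tool_pos: [0.6247, 0.0405, 0.1313]
tool_rot: [2.158, 2.283, 0.002]
contact_force: [-0.2, 0.1, -1.7]
grip_width: 0.259
grip_force: 35.0
```

```bash
python3 go.py .6245,.039,.095,3.1
```

```text
t 12.35 pos [0.6247 0.0405 0.1313] yaw 3.2 q [ 0.01  0.16  1.32  0.    1.66 -0.05] F [-0.2  0.1 -1.7] w 0.0228 g 35.0
.6245,.039,.095,3.1 -> [-0.0015, -0.0003, 0.0363] [0.001, -0.001, 0.002]
```

Emit:
apply_moves(
  plan=[
    [[-0.0015,0,0.012,0,0,0,0.015],[-0.0015,0,0.024,0,0,0,0.015],[-0.0015,0,0.029,0,0,0,0.015],[-0.0015,0,0.032,0,0,0,0.015],[-0.0015,0,0.034,0,0,0,0.015],[-0.0015,0,0.0355,0,0,0,0.015],[-0.0015,0,0.0365,0,0,0,0.015],[-0.0015,0,0.037,0,0,0,0.015]],
  ],
)

```text
clock: 13.15
tool_pos: [0.6249, 0.0393, 0.0947]
tool_rot: [2.157, 2.284, 0.002]
contact_force: [-1.7, 0.4, 1.2]
grip_width: 0.259
grip_force: 35.0
```

```bash
python3 go.py
```

```text
t 13.15 pos [0.6249 0.0393 0.0947] yaw 3.3 q [ 0.01  0.17  1.37  0.    1.6  -0.05] F [-1.7  0.4  1.2] w 0.0228 g 35.0
```

Emit:
apply_moves(
  plan=[
    [[0,0,0.0005,0,0,0,0.015],[0,0,0.001,0,0,0,0.015],[0,0,0.001,0,0,0,0.015]],
  ],
)

```text
clock: 13.45
tool_pos: [0.625, 0.0392, 0.0947]
tool_rot: [2.157, 2.283, 0.003]
contact_force: [-3.3, -1.4, 6.1]
grip_width: 0.261
grip_force: 35.0
```

Emit:
apply_moves(
  plan=[
    [[0,0,0,0,0,0,0.03],[0,0,0,0,0,0,0.04],[0,0,0,0,0,0,0.045],[0,0,-0.01,0,0,0,0.045],[0,0,-0.04,0,0,0,0.045],[0,0,-0.08,0,0,0,0.045],[0,0,-0.1,0,0,0,0.045],[0,0,-0.1,0,0,0,0.045]],
  ],
)

```text
clock: 14.25
tool_pos: [0.6263, 0.0392, 0.1982]
tool_rot: [2.153, 2.28, 0.01]
contact_force: [1.4, 1.8, -0.5]
grip_width: 0.509
grip_force: 0.0
```

```bash
python3 go.py .475,.4,.22,40; python3 - <<'E'
from pc import *
# square bottle & holder from fixed views, body slices
np.set_printoptions(precision=4,suppress=True)
for n in("scene","side"):
    im,w=cloud(n)
    for k,(x,y,r) in dict(sq=(.475,.401,.04),ho=(.357,.32,.05)).items():
        m=(np.hypot(w[...,0]-x,w[...,1]-y)<r)&(w[...,2]>.012)&(w[...,2]<.05)
        q=w[m][:,:2]*1000;print(n,k,len(q),q.min(0),q.max(0))
        # face normals histogram
        z=np.gradient(w,axis=1);zz=np.gradient(w,axis=0);nn=np.cross(z,zz)[m];a=np.degrees(np.arctan2(nn[:,1],nn[:,0]))%90
        a=a[np.isfinite(a)];print("  yaw mod90:",np.degrees(np.angle(np.nanmedian(np.cos(4*np.radians(a)))+1j*np.nanmedian(np.sin(4*np.radians(a))))/4))
E
```

```text
t 14.25 pos [0.6263 0.0392 0.1982] yaw 3.3 q [ 0.01  0.15  1.21  0.    1.77 -0.05] F [ 1.4  1.8 -0.5] w 0.0447 g 0.0
.475,.4,.22,40 -> [0.3689, -0.1304, -0.0229] [0.008, 0.002, -0.641]
scene sq 189 [446.8227 372.315 ] [506.1026 417.1292]
  yaw mod90: -27.071189312133868
scene ho 206 [325.1997 280.6508] [389.6318 367.8243]
  yaw mod90: 25.976220361343373
side sq 169 [444.901  371.9114] [502.4731 411.5321]
  yaw mod90: -23.84484778121864
side ho 329 [320.8556 278.8929] [387.9614 368.4815]
  yaw mod90: 26.2546405338662
```

```bash
python3 go.py .475,.4,.19,20
```

```text
t 14.25 pos [0.6263 0.0392 0.1982] yaw 3.3 q [ 0.01  0.15  1.21  0.    1.77 -0.05] F [ 1.4  1.8 -0.5] w 0.0447 g 0.0
.475,.4,.19,20 -> [0.3689, -0.1306, 0.0071] [0.008, 0.001, -0.292]
```

Emit:
apply_moves(
  plan=[
    [[0.03,-0.011,0,0,0,-0.025,0.045],[0.076,-0.027,0,0,0,-0.06,0.045],[0.122,-0.043,0,0,0,-0.1,0.045],[0.168,-0.059,0,0,0,-0.14,0.045],[0.214,-0.075,0,0,0,-0.17,0.045],[0.26,-0.092,0,0,0,-0.21,0.045],[0.296,-0.105,0,0.004,0,-0.24,0.045],[0.31,-0.11,0,0.008,0,-0.25,0.045]],
  ],
)

```text
clock: 15.05
tool_pos: [0.4949, 0.3452, 0.1911]
tool_rot: [-1.845, -2.533, 0.011]
contact_force: [0.8, -0.8, 0.6]
grip_width: 0.511
grip_force: 0.0
```

Emit:
apply_moves(
  plan=[
    [[0,0,0,0,0,0,0.045],[0,0,0,0,0,0,0.045],[0,0,0,0,0,0,0.045]],
  ],
)

```text
clock: 15.35
tool_pos: [0.4981, 0.3407, 0.1926]
tool_rot: [-1.856, -2.528, 0.009]
contact_force: [-0.0, -0.0, -0.5]
grip_width: 0.515
grip_force: 0.0
```

```bash
python3 wr.py w4; python3 - <<'E'
from pc import *
np.set_printoptions(precision=4,suppress=True)
im,w=wcloud("w4")
z=np.gradient(w,axis=1);zz=np.gradient(w,axis=0);N=np.cross(z,zz);N/=np.linalg.norm(N,axis=-1,keepdims=True)
for k,(x,y,r) in dict(sq=(.475,.401,.04),ho=(.357,.32,.05)).items():
    M=np.hypot(w[...,0]-x,w[...,1]-y)<r
    m=M&(w[...,2]>.012)&(w[...,2]<.055)&(abs(N[...,2])<.4)
    a=np.radians(np.degrees(np.arctan2(N[...,1],N[...,0]))[m]);q=w[M&(w[...,2]>.012)&(w[...,2]<.065)][:,:2]
    print(k,m.sum(),"yaw mod90",np.degrees(np.angle(np.exp(4j*a[np.isfinite(a)]).mean())/4),cv2.minAreaRect((q*1000).astype(np.float32)))
    for lo in(.072,.08,.09):
        q=w[M&(w[...,2]>lo)&(w[...,2]<lo+.01)]
        if len(q)>15:print("  ",lo,len(q),circ(q[:,:2]),q[:,2].max())
    print("  zmax",np.nanmax(w[M][:,2]))
E
python3 go.py .475,.401,.0735,20
```

```text
sq 0 yaw mod90 nan ((477.4286193847656, 403.90728759765625), (46.84364318847656, 46.24930191040039), 66.07733154296875)
   0.09 245 (array([0.4773, 0.4036]), np.float64(0.011007281267321272)) 0.09737753257470715
  zmax 0.298846087047897
ho 2028 yaw mod90 26.26446720210918 ((357.9137268066406, 325.83428955078125), (40.41085433959961, 78.84858703613281), 24.927915573120117)
  zmax 0.06125960280652429
t 15.40 pos [0.4981 0.3408 0.1927] yaw 17.4 q [0.54 0.1  1.27 0.   1.78 0.24] F [ 0.7  0.8 -0.3] w 0.0451 g 0.0
.475,.401,.0735,20 -> [0.0642, -0.003, 0.1193] [-0.008, -0.001, -0.045]<stdin>:9: RuntimeWarning: Mean of empty slice.
  ret = ret.dtype.type(ret / rcount)
```

View pics/w4.png

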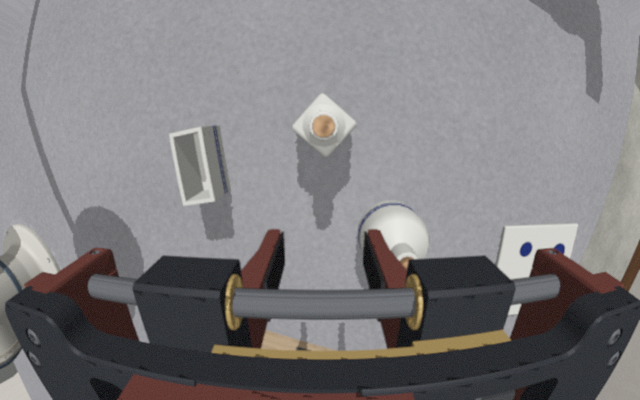

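The square bottle's cork is at (323,126) and the holder at (193,165), both clear. The round bottle (392,240) stays put. Both measurements agree with the fixed views to about 3 mm.

Emit:
apply_moves(
  plan=[
    [[0.03,0,0.02,0,0,-0.02,0.045],[0.055,-0.001,0.04,-0.008,0,-0.045,0.045],[0.065,-0.001,0.05,-0.008,0,-0.045,0.045],[0.0657,-0.001,0.055,-0.008,0,-0.045,0.045],[0.0657,-0.001,0.055,-0.008,0,-0.045,0.045],[0.0657,-0.001,0.055,-0.008,0,-0.045,0.045]],
  ],
)

```text
clock: 16.0
tool_pos: [0.4769, 0.4038, 0.1391]
tool_rot: [-1.8, -2.574, -0.004]
contact_force: [1.4, -0.4, 0.4]
grip_width: 0.515
grip_force: 0.0
```

```bash
python3 go.py .4765,.403,.0735,20
```

```text
t 16.00 pos [0.4769 0.4038 0.1391] yaw 20.1 q [0.65 0.16 1.31 0.   1.68 0.3 ] F [ 1.4 -0.4  0.4] w 0.0452 g 0.0
.4765,.403,.0735,20 -> [-0.0007, -0.0008, 0.0656] [0.002, -0.002, 0.001]
```

Emit:
apply_moves(
  plan=[
    [[0,-0.0005,0.02,0,0,0,0.045],[0,-0.0005,0.045,0,0,0,0.045],[0,-0.0005,0.06,0,0,0,0.045],[0,-0.0005,0.0655,0,0,0,0.035],[0,-0.0005,0.0655,0,0,0,0.025],[0,-0.0005,0.0655,0,0,0,0.015],[0,-0.0005,0.0655,0,0,0,0.015],[0,-0.0005,0.0655,0,0,0,0.015]],
  ],
  newtons=30,
)

```text
clock: 16.8
tool_pos: [0.476, 0.405, 0.0739]
tool_rot: [-1.798, -2.576, -0.005]
contact_force: [-0.0, 0.6, 1.9]
grip_width: 0.279
grip_force: 30.0
```

```bash
python3 go.py
```

```text
t 16.80 pos [0.476  0.405  0.0739] yaw 20.2 q [0.65 0.18 1.4  0.   1.56 0.3 ] F [-0.   0.6  1.9] w 0.0245 g 30.0
```

Emit:
apply_moves(
  plan=[
    [[0,0,-0.008,0,0,0,0.015],[0,0,-0.03,0,0,0,0.015],[0,0,-0.055,0,0,0,0.015],[0,0,-0.075,0,0,0,0.015],[0,0,-0.083,0,0,0,0.015],[0,0,-0.085,0,0,0,0.015]],
  ],
)

```text
clock: 17.4
tool_pos: [0.4759, 0.4048, 0.1591]
tool_rot: [-1.798, -2.576, -0.006]
contact_force: [0.2, -0.4, -1.6]
grip_width: 0.276
grip_force: 30.0
```

```bash
python3 go.py .5105,.0435,.16,42.3
```

```text
t 17.40 pos [0.4759 0.4048 0.1591] yaw 20.2 q [0.65 0.15 1.28 0.   1.71 0.3 ] F [ 0.2 -0.4 -1.6] w 0.0242 g 30.0
.5105,.0435,.16,42.3 -> [-0.3511, -0.0921, -0.002] [0.003, -0.002, -0.386]
```

Emit:
apply_moves(
  plan=[
    [[-0.014,-0.004,0,0,0,-0.015,0.015],[-0.05,-0.013,0,0,0,-0.055,0.015],[-0.093,-0.024,0,0,0,-0.1,0.015],[-0.138,-0.036,0,0,0,-0.15,0.015],[-0.183,-0.048,0,0,0,-0.2,0.015],[-0.228,-0.06,0,0,0,-0.25,0.015],[-0.264,-0.069,0,0,0,-0.29,0.015],[-0.285,-0.075,0,0,0,-0.315,0.015]],
  ],
)

```text
clock: 18.2
tool_pos: [0.5028, 0.1082, 0.1555]
tool_rot: [-1.372, -2.824, 0.001]
contact_force: [0.3, 0.3, -0.1]
grip_width: 0.279
grip_force: 30.0
```

```bash
python3 go.py .5105,.0435,.16,42.3
```

```text
t 18.20 pos [0.5028 0.1082 0.1555] yaw 38.2 q [ 0.15 -0.14  1.58  0.    1.71 -0.52] F [ 0.3  0.3 -0.1] w 0.0245 g 30.0
.5105,.0435,.16,42.3 -> [-0.0556, -0.0339, -0.0045] [-0.001, -0.002, -0.072]
```

Emit:
apply_moves(
  plan=[
    [[-0.015,-0.009,0,0,0,-0.02,0.015],[-0.035,-0.021,0,0,0,-0.045,0.015],[-0.05,-0.03,0,0,0,-0.065,0.015],[-0.0555,-0.034,0,0,0,-0.072,0.015],[-0.0555,-0.034,0,0,0,-0.072,0.015],[-0.0555,-0.034,0,0,0,-0.072,0.015]],
  ],
)

```text
clock: 18.8
tool_pos: [0.5107, 0.047, 0.1564]
tool_rot: [-1.269, -2.872, -0.003]
contact_force: [-0.5, 0.7, -2.2]
grip_width: 0.278
grip_force: 30.0
```

```bash
python3 sd.py 2; python3 go.py .5105,.0435,.11,42.3; python3 - <<'E'
from pc import *
Q=[]
for n in("scene","side"):
    im,w=cloud(n);t=.085
    M=(np.hypot(w[...,0]-.5105,w[...,1]-.0435)<.045)
    m=M&(w[...,2]>t+.008)&(w[...,2]<t+.052);q=w[m][:,:2];Q.append(q)
    z=np.gradient(w,axis=1);zz=np.gradient(w,axis=0);N=np.cross(z,zz)[m];a=np.arctan2(N[:,1],N[:,0]);a=a[np.isfinite(a)]
    print(n,len(q),"yaw",np.degrees(np.angle(np.exp(4j*a).mean())/4),cv2.minAreaRect((q*1000).astype(np.float32)),np.sort(w[M&(w[...,2]>.07)][:,2])[:3])
q=np.vstack(Q);print(cv2.minAreaRect((q*1000).astype(np.float32)))
a=cv2.imread("pics/scene2.png");b=cv2.imread("pics/side2.png")
cv2.imwrite("pics/c2.png",np.hstack([cv2.resize(a[90:270,240:420],(400,400)),cv2.resize(b[90:270,260:440],(400,400))]))
E
```

```text
t 18.90 pos [0.5108 0.0473 0.1567] yaw 42.4 q [ 0.02 -0.15  1.58  0.    1.71 -0.71] F [-0.6 -1.  -1.3] w 0.0243 g 30.0
.5105,.0435,.11,42.3 -> [-0.0027, -0.0028, 0.0467] [0.001, -0.002, 0.002]
scene 330 yaw -1.1799771721112104 ((520.5220947265625, 33.964599609375), (61.003421783447266, 35.10893630981445), 40.57057571411133) [0.08482424 0.08499441 0.08507735]
side 308 yaw 0.26707520902392606 ((498.8929748535156, 33.83792495727539), (33.001834869384766, 60.88087463378906), 48.22203063964844) [0.08475454 0.08499246 0.08500372]
((510.4064636230469, 43.09899139404297), (49.141273498535156, 50.373130798339844), 88.31910705566406)
```

View pics/c2.png

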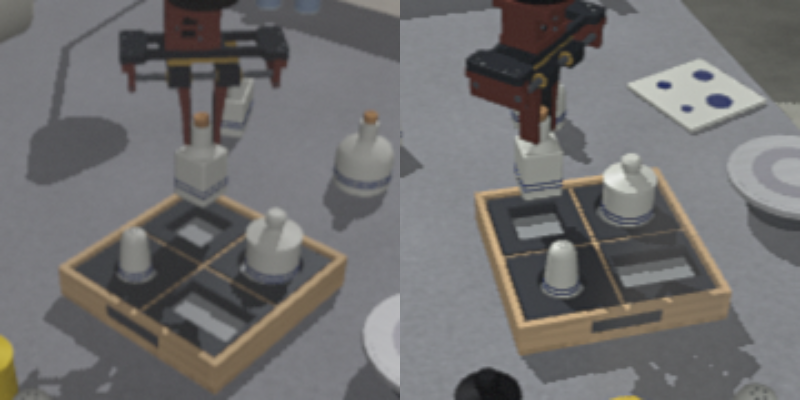

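The bottle is upright and square over its cut-out, within about 1 mm and 1°. I'm lowering it straight down.

Emit:
apply_moves(
  plan=[
    [[0,0,0.012,0,0,0,0.015],[0,0,0.028,0,0,0,0.015],[0,0,0.042,0,0,0,0.015],[0,0,0.05,0,0,0,0.015],[0,0,0.054,0,0,0,0.015],[0,0,0.058,0,0,0,0.015],[0,0,0.06,0,0,0,0.015],[0,0,0.061,0,0,0,0.015]],
  ],
)

```text
clock: 19.7
tool_pos: [0.5112, 0.0465, 0.0962]
tool_rot: [-1.269, -2.873, -0.003]
contact_force: [-0.6, -0.2, -2.1]
grip_width: 0.277
grip_force: 30.0
```

Emit:
apply_moves(
  plan=[
    [[0,0,0.0007,0,0,0,0.015],[0,0,0.0014,0,0,0,0.015],[0,0,0.002,0,0,0,0.015],[0,0,0.002,0,0,0,0.015]],
  ],
)

```text
clock: 20.1
tool_pos: [0.511, 0.0465, 0.0939]
tool_rot: [-1.269, -2.873, -0.003]
contact_force: [-0.4, -0.0, -0.7]
grip_width: 0.277
grip_force: 30.0
```

```bash
python3 go.py
```

```text
t 20.10 pos [0.511  0.0465 0.0939] yaw 42.3 q [ 0.02 -0.13  1.68  0.    1.6  -0.72] F [-0.4 -0.  -0.7] w 0.0243 g 30.0
```

Nearly in contact, so I continue in small steps.

Emit:
apply_moves(
  plan=[
    [[0,0,0.0005,0,0,0,0.015],[0,0,0.001,0,0,0,0.015],[0,0,0.0015,0,0,0,0.015],[0,0,0.0015,0,0,0,0.015]],
  ],
)

```text
clock: 20.5
tool_pos: [0.5114, 0.0466, 0.0937]
tool_rot: [1.269, 2.873, 0.004]
contact_force: [-1.5, 0.6, 4.5]
grip_width: 0.282
grip_force: 30.0
```

Contact. Release and rise.

Emit:
apply_moves(
  plan=[
    [[0,0,0,0,0,0,0.03],[0,0,0,0,0,0,0.04],[0,0,0,0,0,0,0.045],[0,0,-0.01,0,0,0,0.045],[0,0,-0.04,0,0,0,0.06],[0,0,-0.08,0,0,0,0.06],[0,0,-0.1,0,0,0,0.06],[0,0,-0.1,0,0,0,0.06]],
  ],
)

```text
clock: 21.3
tool_pos: [0.5125, 0.0464, 0.1971]
tool_rot: [1.267, 2.868, 0.007]
contact_force: [0.4, 0.0, -0.1]
grip_width: 0.682
grip_force: 0.0
```

```bash
python3 go.py .4,.29,.15,25.5
```

```text
t 21.30 pos [0.5125 0.0464 0.1971] yaw 42.3 q [ 0.02 -0.15  1.51  0.    1.77 -0.72] F [ 0.4  0.  -0.1] w 0.0599 g 0.0
.4,.29,.15,25.5 -> [0.256, 0.0806, 0.0468] [0.007, 0.002, 0.294]
```

Emit:
apply_moves(
  plan=[
    [[0.035,0.008,0,0,0,0.04,0.06],[0.083,0.018,0.01,0,0,0.1,0.06],[0.131,0.029,0.02,0,0,0.15,0.06],[0.179,0.04,0.03,0,0,0.21,0.06],[0.22,0.049,0.04,0.004,0,0.26,0.06],[0.245,0.055,0.04,0.007,0.002,0.29,0.06],[0.251,0.056,0.04,0.007,0.002,0.294,0.06],[0.251,0.056,0.04,0.007,0.002,0.294,0.06]],
  ],
)

```text
clock: 22.1
tool_pos: [0.3827, 0.2698, 0.1518]
tool_rot: [-1.67, -2.654, 0.009]
contact_force: [-0.3, -0.2, 0.2]
grip_width: 0.685
grip_force: 0.0
```

Emit:
apply_moves(
  plan=[
    [[0,0,0,0,0,0,0.06],[0,0,0,0,0,0,0.06],[0,0,0,0,0,0,0.06]],
  ],
)

```text
clock: 22.4
tool_pos: [0.3839, 0.2688, 0.1529]
tool_rot: [-1.676, -2.651, 0.006]
contact_force: [0.8, 0.2, -0.2]
grip_width: 0.684
grip_force: 0.0
```

```bash
python3 wr.py w5; python3 go.py .357,.324,.1,25.5; python3 - <<'E'
from pc import *
im,w=wcloud("w5")
M=np.hypot(w[...,0]-.357,w[...,1]-.3245)<.055
for a,b in((.01,.05),(.052,.066)):
    m=M&(w[...,2]>a)&(w[...,2]<b);m=ndimage.binary_opening(m);q=w[m];print(len(q),cv2.minAreaRect((q[:,:2]*1000).astype(np.float32)),np.median(q[:,2]))
E
```

```text
t 22.45 pos [0.3839 0.2689 0.1529] yaw 25.4 q [ 0.54 -0.26  1.69  0.    1.72  0.09] F [-0.4  0.3 -0.2] w 0.0601 g 0.0
.357,.324,.1,25.5 -> [0.0611, -0.0003, 0.053] [-0.006, -0.003, -0.002]
523 ((357.81182861328125, 325.70233154296875), (31.218345642089844, 71.15007781982422), 25.06156349182129) 0.030774914121433225
1392 ((357.8278503417969, 325.73504638671875), (38.62763977050781, 77.54524230957031), 25.184598922729492) 0.05868214613776975
```

View pics/w5.png

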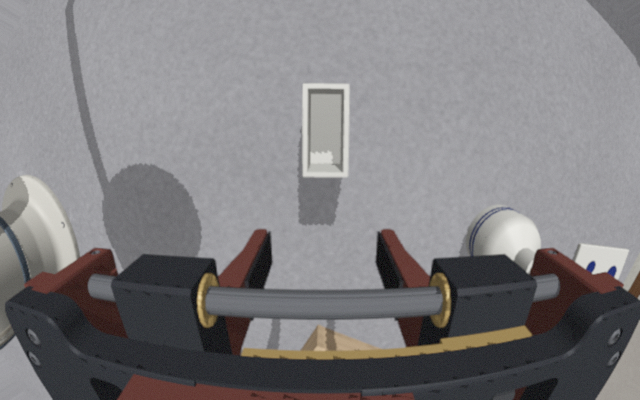

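The holder's rim (326,130) measures 77.5 × 38.6 mm, in line with the fingers, top at 58.7 mm.

Emit:
apply_moves(
  plan=[
    [[0.02,0,0.01,0,0,0,0.06],[0.045,0,0.03,0,0,0,0.06],[0.059,0,0.045,-0.005,-0.003,0,0.06],[0.062,0,0.052,-0.005,-0.003,0,0.06],[0.062,0,0.052,-0.005,-0.003,0,0.06],[0.062,0,0.052,-0.005,-0.003,0,0.06]],
  ],
)

```text
clock: 23.05
tool_pos: [0.3569, 0.3252, 0.1017]
tool_rot: [1.677, 2.656, -0.002]
contact_force: [-0.1, -0.5, 0.1]
grip_width: 0.682
grip_force: 0.0
```

```bash
python3 go.py .3575,.325,.027,25.2
```

```text
t 23.05 pos [0.3569 0.3252 0.1017] yaw 25.5 q [ 0.67 -0.22  1.74 -0.    1.62  0.22] F [-0.1 -0.5  0.1] w 0.0599 g 0.0
.3575,.325,.027,25.2 -> [-0.0004, 0.0005, 0.0747] [-0.001, 0.001, 0.005]
```

Emit:
apply_moves(
  plan=[
    [[0,0.0005,0.025,0,0,0.005,0.06],[0,0.0005,0.05,0,0,0.005,0.06],[0,0.0005,0.068,0,0,0.005,0.06],[0,0.0005,0.074,0,0,0.005,0.055],[0,0.0005,0.074,0,0,0.005,0.045],[0,0.0005,0.074,0,0,0.005,0.03],[0,0.0005,0.074,0,0,0.005,0.03],[0,0.0005,0.074,0,0,0.005,0.03]],
  ],
  newtons=25,
)

```text
clock: 23.85
tool_pos: [0.3576, 0.3262, 0.0287]
tool_rot: [1.683, 2.652, 0.002]
contact_force: [1.0, -0.9, 3.8]
grip_width: 0.43
grip_force: 25.0
```

Emit:
apply_moves(
  plan=[
    [[0,0,-0.008,0,0,0,0.03],[0,0,-0.03,0,0,0,0.03],[0,0,-0.06,0,0,0,0.03],[0,0,-0.095,0,0,0,0.03],[0,0,-0.125,0,0,0,0.03],[0,0,-0.14,0,0,0,0.03],[0,0,-0.145,0,0,0,0.03]],
  ],
)

```text
clock: 24.55
tool_pos: [0.3572, 0.3264, 0.1739]
tool_rot: [1.683, 2.653, 0.002]
contact_force: [0.2, 1.0, -0.1]
grip_width: 0.43
grip_force: 25.0
```

```bash
python3 go.py .6175,-.073,.175,-2.4
```

```text
t 24.55 pos [0.3572 0.3264 0.1739] yaw 25.2 q [ 0.67 -0.23  1.62  0.    1.75  0.23] F [ 0.2  1.  -0.1] w 0.0378 g 25.0
.6175,-.073,.175,-2.4 -> [-0.4722, 0.0653, -0.0011] [0.001, -0.001, 0.482]
```

Emit:
apply_moves(
  plan=[
    [[-0.014,0.002,0,0,0,0.014,0.03],[-0.047,0.0065,-0.001,0,0,0.048,0.03],[-0.09,0.012,-0.002,0,0,0.092,0.03],[-0.137,0.019,-0.004,0,0,0.14,0.03],[-0.184,0.0255,-0.005,0,0,0.188,0.03],[-0.231,0.032,-0.005,0,0,0.236,0.03],[-0.269,0.037,-0.005,0,0,0.275,0.03],[-0.293,0.04,-0.005,0,0,0.3,0.03]],
  ],
)

```text
clock: 25.35
tool_pos: [0.518, 0.0741, 0.1742]
tool_rot: [-2.065, -2.364, 0.008]
contact_force: [-0.1, 1.1, -1.8]
grip_width: 0.434
grip_force: 25.0
```

```bash
python3 go.py .6175,-.073,.175,-2.4
```

```text
t 25.35 pos [0.518  0.0741 0.1742] yaw 7.7 q [ 0.08 -0.11  1.52 -0.    1.74 -0.06] F [-0.1  1.1 -1.8] w 0.0381 g 25.0
.6175,-.073,.175,-2.4 -> [-0.1591, 0.0788, -0.001] [-0.005, 0.002, 0.177]
```

Emit:
apply_moves(
  plan=[
    [[-0.02,0.01,-0.001,0,0,0.022,0.03],[-0.055,0.027,-0.002,0,0,0.061,0.03],[-0.095,0.047,-0.002,0,0,0.105,0.03],[-0.13,0.064,-0.001,0,0,0.145,0.03],[-0.152,0.075,-0.001,-0.003,0,0.17,0.03],[-0.159,0.0785,-0.001,-0.004,0.002,0.177,0.03],[-0.159,0.0785,-0.001,-0.004,0.002,0.177,0.03],[-0.159,0.0785,-0.001,-0.004,0.002,0.177,0.03]],
  ],
)

```text
clock: 26.15
tool_pos: [0.6169, -0.0681, 0.1771]
tool_rot: [-2.261, -2.18, -0.003]
contact_force: [-1.2, -0.3, -1.2]
grip_width: 0.432
grip_force: 25.0
```

```bash
python3 go.py .6175,-.073,.1,-2.4
```

```text
t 26.15 pos [ 0.6169 -0.0681  0.1771] yaw -2.1 q [-0.17  0.14  1.26  0.    1.74 -0.13] F [-1.2 -0.3 -1.2] w 0.0379 g 25.0
.6175,-.073,.1,-2.4 -> [-0.005, 0.0007, 0.0771] [0.001, -0.002, 0.005]
```

Emit:
apply_moves(
  plan=[
    [[-0.002,0,0.02,0,0,0,0.03],[-0.005,0.0005,0.05,0,0,0.005,0.03],[-0.005,0.0005,0.07,0,0,0.005,0.03],[-0.005,0.0005,0.082,0,0,0.005,0.03],[-0.005,0.0005,0.087,0,0,0.005,0.03],[-0.005,0.0005,0.087,0,0,0.005,0.03],[-0.005,0.0005,0.087,0,0,0.005,0.03]],
  ],
)

```text
clock: 26.85
tool_pos: [0.6188, -0.0733, 0.0926]
tool_rot: [2.265, 2.173, 0.006]
contact_force: [-0.1, 0.1, -0.7]
grip_width: 0.431
grip_force: 25.0
```

```bash
python3 sd.py 3; python3 go.py .6175,-.073,.049,-2.4; python3 - <<'E'
from pc import *
Q=[]
for n in("scene","side"):
    im,w=cloud(n)
    m=(np.hypot(w[...,0]-.6175,w[...,1]+.073)<.055)&(w[...,2]>.065)&(w[...,2]<.12)&(im.astype(int).min(-1)>85);m=ndimage.binary_opening(m);q=w[m];Q.append(q)
    print(n,len(q),q[:,2].min(),q[:,2].max())
q=np.vstack(Q);print(cv2.minAreaRect((q[:,:2]*1000).astype(np.float32)))
a=cv2.imread("pics/scene3.png");b=cv2.imread("pics/side3.png")
cv2.imwrite("pics/c3.png",np.hstack([cv2.resize(a[110:290,240:420],(400,400)),cv2.resize(b[110:290,260:440],(400,400))]))
E
```

```text
t 26.95 pos [ 0.619  -0.0735  0.0927] yaw -2.4 q [-0.17  0.16  1.38  0.    1.59 -0.13] F [-0.7  0.2 -1.5] w 0.0378 g 25.0
.6175,-.073,.049,-2.4 -> [0.0004, -0.0017, 0.0437] [0.005, -0.001, 0.0]
scene 528 0.06507619609531984 0.11985262130447857
side 510 0.06524638572008819 0.11994857736595592
((612.8159790039062, -75.7059326171875), (82.32748413085938, 50.64254379272461), 87.30796813964844)
```

View pics/c3.png

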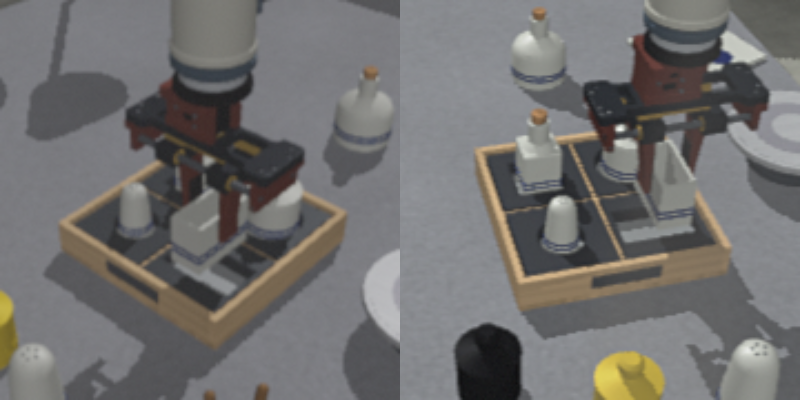

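Shaker, bowl and square bottle are seated; the holder is upright over the oblong cut-out. Lowering it now.

Emit:
apply_moves(
  plan=[
    [[0.0015,-0.0012,0.012,0.003,0,0,0.03],[0.0015,-0.0012,0.025,0.003,0,0,0.03],[0.0015,-0.0012,0.034,0.003,0,0,0.03],[0.0015,-0.0012,0.038,0.003,0,0,0.03],[0.0015,-0.0012,0.041,0.003,0,0,0.03],[0.0015,-0.0012,0.0425,0.003,0,0,0.03],[0.0015,-0.0012,0.043,0.003,0,0,0.03]],
  ],
)

```text
clock: 27.65
tool_pos: [0.6178, -0.0727, 0.0563]
tool_rot: [2.265, 2.172, 0.004]
contact_force: [-17.4, 0.6, 38.4]
grip_width: 0.431
grip_force: 25.0
```

Emit:
apply_moves(
  plan=[
    [[0,0,0.0005,0,0,0,0.03],[0,0,0.001,0,0,0,0.03],[0,0,0.001,0,0,0,0.03]],
  ],
)

```text
clock: 27.95
tool_pos: [0.6178, -0.0727, 0.0555]
tool_rot: [2.265, 2.171, 0.004]
contact_force: [-17.6, 1.3, 37.5]
grip_width: 0.43
grip_force: 25.0
```

Unexpected 38 N with 6 mm still to go. I back off and look.

Emit:
apply_moves(
  plan=[
    [[0,0,-0.006,0,0,0,0.03],[0,0,-0.014,0,0,0,0.03],[0,0,-0.014,0,0,0,0.03]],
  ],
)

```text
clock: 28.25
tool_pos: [0.6174, -0.0719, 0.061]
tool_rot: [-2.267, -2.174, -0.001]
contact_force: [1.0, 0.3, -2.1]
grip_width: 0.431
grip_force: 25.0
```

```bash
python3 sd.py 4; python3 wr.py w6; python3 go.py .6175,-.073,.1,-2.4; python3 - <<'E'
from pc import *
for n in("scene","side"):
    im,w=cloud(n);M=(w[...,0]>.56)&(w[...,0]<.69)&(w[...,1]>-.14)&(w[...,1]<-.01)&(im.astype(int).min(-1)>85)
    for a,b in((.05,.065),(.065,.08),(.08,.1)):
        m=ndimage.binary_opening(M&(w[...,2]>a)&(w[...,2]<b));q=w[m]
        if len(q)>9:print(n,a,len(q),np.round(np.percentile(q,[1,50,99],axis=0),4).tolist())
im,w=wcloud("w6");M=(w[...,0]>.56)&(w[...,0]<.69)&(w[...,1]>-.14)&(w[...,1]<-.01)
m=M&(w[...,2]>.014)&(w[...,2]<.028);q=w[ndimage.binary_opening(m)];print("floor",len(q),np.percentile(q,[1,50,99],axis=0))
a=cv2.imread("pics/scene4.png");b=cv2.imread("pics/side4.png")
cv2.imwrite("pics/c4.png",np.hstack([cv2.resize(a[170:280,270:380],(400,400),interpolation=3),cv2.resize(b[130:240,320:430],(400,400),interpolation=3)]))
E
```

```text
t 28.40 pos [ 0.6167 -0.0718  0.0595] yaw -2.4 q [-0.17  0.18  1.43  0.    1.54 -0.13] F [ 1.5  0.6 -1.2] w 0.0376 g 25.0
.6175,-.073,.1,-2.4 -> [-0.0011, 0.0008, -0.0405] [-0.002, -0.002, -0.0]
scene 0.05 34 [[0.5983, -0.1111, 0.0501], [0.6259, -0.1095, 0.0544], [0.6379, -0.0359, 0.0595]]
scene 0.065 144 [[0.5985, -0.1115, 0.0653], [0.6176, -0.0926, 0.0729], [0.6368, -0.0366, 0.0799]]
scene 0.08 223 [[0.597, -0.1116, 0.0806], [0.6119, -0.0949, 0.0896], [0.6366, -0.0361, 0.0998]]
side 0.05 52 [[0.5944, -0.1121, 0.0502], [0.626, -0.0875, 0.0565], [0.6315, -0.0355, 0.064]]
side 0.065 114 [[0.5939, -0.1127, 0.0658], [0.6211, -0.1085, 0.0729], [0.6313, -0.0345, 0.0795]]
side 0.08 189 [[0.5939, -0.1126, 0.0801], [0.6206, -0.1076, 0.0895], [0.6317, -0.0361, 0.0994]]
floor 1993 [[ 0.57085552 -0.09172165  0.01979429]
 [ 0.58543738 -0.06626976  0.02133907]
 [ 0.66251865 -0.04911593  0.02742065]]
```

View pics/c4.png

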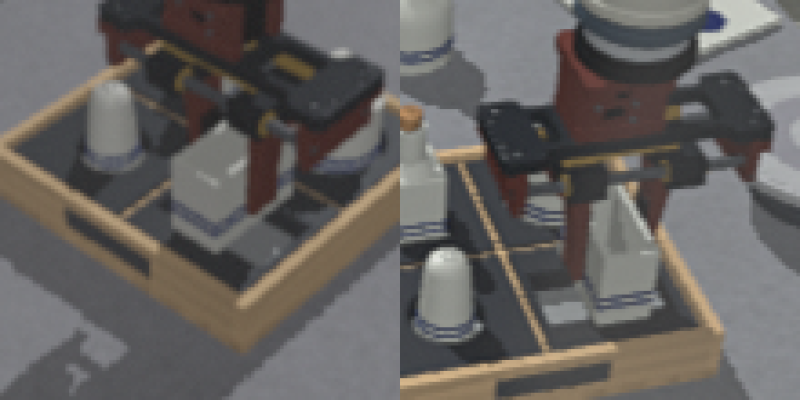

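View pics/w6.png

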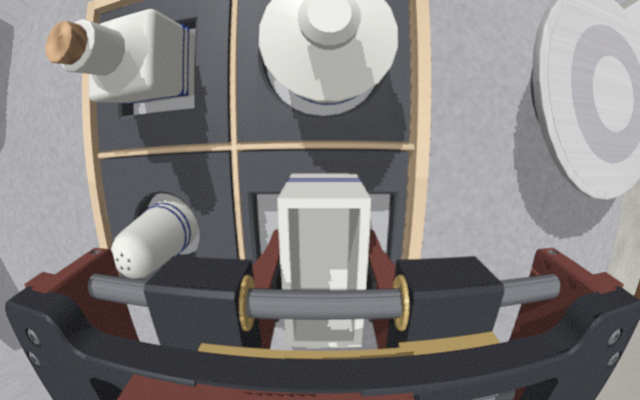

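I misread the rectangle's angle. The wrist view shows the oblong floor at (260,215) to (385,215), so it runs along world x and the holder sits across it. It may also have slid in the fingers. I raise it, turn it a quarter turn and measure where it sits in the grip.

Emit:
apply_moves(
  plan=[
    [[0,0,-0.015,0,0,0,0.03],[0,0,-0.05,0,0,0,0.03],[0,0,-0.085,0,0,0,0.03],[0,0,-0.105,0,0,0.05,0.03],[0,0,-0.11,0,0,0.18,0.03],[0,0,-0.11,0,0,0.31,0.03],[0,0,-0.11,0,0,0.44,0.03],[0,0,-0.11,0,0,0.57,0.03]],
  ],
)

```text
clock: 29.2
tool_pos: [0.6173, -0.0721, 0.1718]
tool_rot: [-2.79, -1.441, -0.001]
contact_force: [-0.0, -0.3, -1.3]
grip_width: 0.429
grip_force: 25.0
```

```bash
python3 go.py .6175,-.073,.17,-92.4
```

```text
t 29.20 pos [ 0.6173 -0.0721  0.1718] yaw -35.4 q [-0.17  0.14  1.26  0.    1.73  0.45] F [-0.  -0.3 -1.3] w 0.0376 g 25.0
.6175,-.073,.17,-92.4 -> [-0.0006, 0.0007, 0.0018] [-0.001, -0.001, 0.995]
```

Emit:
apply_moves(
  plan=[
    [[0,0,0,0,0,0.14,0.03],[0,0,0,0,0,0.28,0.03],[0,0,0,0,0,0.42,0.03],[0,0,0,0,0,0.56,0.03],[0,0,0,0,0,0.7,0.03],[0,0,0,0,0,0.84,0.03],[0,0,0,0,0,0.95,0.03],[0,0,0,0,0,0.995,0.03]],
  ],
)

```text
clock: 30.0
tool_pos: [0.6173, -0.0721, 0.1717]
tool_rot: [-3.14, 0.063, 0.0]
contact_force: [-0.2, 0.3, -1.4]
grip_width: 0.435
grip_force: 25.0
```

Emit:
apply_moves(
  plan=[
    [[0,0,0,0,0,0,0.03],[0,0,0,0,0,0,0.03],[0,0,0,0,0,0,0.03]],
  ],
)

```text
clock: 30.3
tool_pos: [0.6173, -0.0721, 0.1713]
tool_rot: [-3.14, 0.055, 0.0]
contact_force: [-0.0, 0.4, -1.6]
grip_width: 0.431
grip_force: 25.0
```

```bash
python3 sd.py 5; python3 wr.py w7; python3 go.py .6175,-.073,.17,-92.4; python3 - <<'E'
from pc import *
for n in("scene","side"):
    im,w=cloud(n);M=(np.hypot(w[...,0]-.6175,w[...,1]+.073)<.055)&(w[...,2]>.12)&(w[...,2]<.24)&(im.astype(int).min(-1)>85)
    m=ndimage.binary_opening(M);q=w[m];print(n,len(q),np.round(np.percentile(q,[.5,50,99.5],axis=0),4).tolist())
    lo=q[q[:,2]<.17];X=lo[:,:2].astype(np.float32)
    print("  rect",cv2.minAreaRect(X*1000))
    # bottom edge z at both ends
    for a,b in((.57,.6),(.6,.63),(.63,.67)):
        s=q[(q[:,0]>a)&(q[:,0]<b)]
        if len(s)>5:print("   x",a,"zmin/max",np.round([s[:,2].min(),s[:,2].max()],4))
im,w=wcloud("w7");M=(np.hypot(w[...,0]-.6175,w[...,1]+.073)<.055)&(w[...,2]>.185)&(w[...,2]<.23)
q=w[ndimage.binary_opening(M&(im.astype(int).min(-1)>80))];print("w",len(q),np.percentile(q,[1,50,99],axis=0))
a=cv2.imread("pics/scene5.png");b=cv2.imread("pics/side5.png")
cv2.imwrite("pics/c5.png",np.hstack([cv2.resize(a[130:260,270:400],(400,400),interpolation=3),cv2.resize(b[90:220,320:450],(400,400),interpolation=3)]))
E
```

```text
t 30.45 pos [ 0.6173 -0.0721  0.1711] yaw -92.0 q [-0.17  0.15  1.26  0.    1.73  1.44] F [ 0.9  0.1 -1. ] w 0.0381 g 25.0
.6175,-.073,.17,-92.4 -> [0.0003, 0.0009, 0.0011] [-0.001, 0.0, 0.006]
scene 697 [[0.5783, -0.0992, 0.155], [0.6385, -0.0866, 0.1932], [0.6568, -0.0537, 0.2144]]
  rect ((623.9290161132812, -86.98324584960938), (85.53665161132812, 34.50727081298828), 24.219619750976562)
   x 0.57 zmin/max [0.1542 0.2037]
   x 0.6 zmin/max [0.1547 0.2143]
   x 0.63 zmin/max [0.1534 0.2154]
side 683 [[0.5748, -0.0966, 0.1545], [0.5975, -0.0898, 0.1924], [0.6525, -0.0524, 0.2265]]
  rect ((607.930908203125, -88.18689727783203), (33.10791015625, 85.18406677246094), 64.12588500976562)
   x 0.57 zmin/max [0.1533 0.2139]
   x 0.6 zmin/max [0.1545 0.2369]
   x 0.63 zmin/max [0.1538 0.2059]
w 6715 [[ 0.57903918 -0.0919442   0.18650832]
 [ 0.63169073 -0.07230374  0.21126026]
 [ 0.6574512  -0.05319432  0.21370017]]
```

View pics/c5.png

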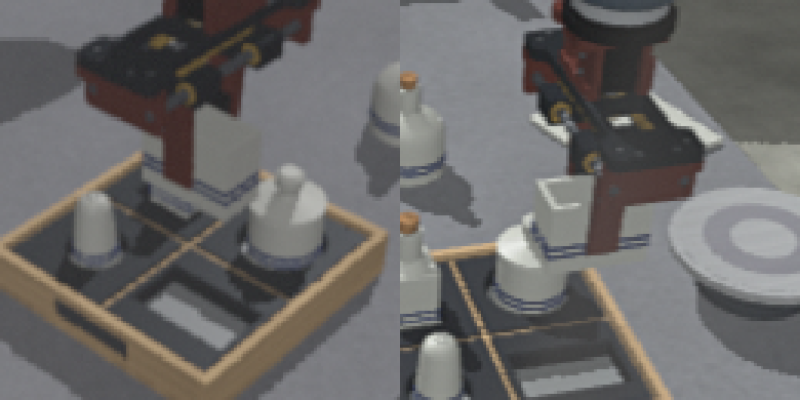

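The holder is level (bottom ≈ 0.1525, both ends equal) but has slid up about 10 mm in the fingers, so they would meet the foam before it seats. I'll set it on free bench at (0.40, 0.25), regrasp higher, and come back.

```bash
python3 go.py .4,.25,.16,-58
```

```text
t 30.45 pos [ 0.6173 -0.0721  0.1711] yaw -92.0 q [-0.17  0.15  1.26  0.    1.73  1.44] F [ 0.9  0.1 -1. ] w 0.0381 g 25.0
.4,.25,.16,-58 -> [-0.2286, -0.3141, 0.0116] [-0.001, 0.0, -0.594]
```

Emit:
apply_moves(
  plan=[
    [[-0.009,-0.0125,0,0,0,-0.024,0.03],[-0.032,-0.044,0,0,0,-0.083,0.03],[-0.059,-0.082,0,0,0,-0.154,0.03],[-0.087,-0.119,0,0,0,-0.226,0.03],[-0.114,-0.157,0,0,0,-0.297,0.03],[-0.142,-0.195,0,0,0,-0.368,0.03],[-0.165,-0.226,0,0,0,-0.428,0.03],[-0.178,-0.245,0,0,0,-0.463,0.03]],
  ],
)

```text
clock: 31.25
tool_pos: [0.4457, 0.1818, 0.1718]
tool_rot: [-3.066, -0.674, -0.001]
contact_force: [1.2, -0.4, -0.7]
grip_width: 0.436
grip_force: 25.0
```

```bash
python3 go.py .4,.25,.06,-58
```

```text
t 31.25 pos [0.4457 0.1818 0.1718] yaw -65.2 q [ 0.31 -0.24  1.63  0.    1.74  1.45] F [ 1.2 -0.4 -0.7] w 0.0383 g 25.0
.4,.25,.06,-58 -> [-0.013, -0.0808, 0.112] [-0.002, -0.001, -0.126]
```

Emit:
apply_moves(
  plan=[
    [[-0.004,-0.025,0.01,0,0,-0.04,0.03],[-0.008,-0.05,0.035,0,0,-0.08,0.03],[-0.011,-0.071,0.065,0,0,-0.11,0.03],[-0.013,-0.08,0.093,0,0,-0.126,0.03],[-0.013,-0.081,0.115,0,0,-0.126,0.03],[-0.013,-0.081,0.125,0,0,-0.126,0.03],[-0.013,-0.081,0.128,0,0,-0.126,0.03],[-0.013,-0.081,0.128,0,0,-0.126,0.03]],
  ],
)

```text
clock: 32.05
tool_pos: [0.403, 0.2477, 0.0442]
tool_rot: [-3.021, -0.857, -0.001]
contact_force: [-0.2, 0.4, -1.3]
grip_width: 0.431
grip_force: 25.0
```

```bash
python3 go.py .4,.25,.0185,-58
```

```text
t 32.05 pos [0.403  0.2477 0.0442] yaw -58.3 q [ 0.48 -0.22  1.84  0.    1.51  1.5 ] F [-0.2  0.4 -1.3] w 0.0378 g 25.0
.4,.25,.0185,-58 -> [-0.0014, -0.0034, 0.0257] [-0.001, -0.001, -0.006]
```

Lowering by 26 mm, slowing toward the end.

Emit:
apply_moves(
  plan=[
    [[0,0,0.01,0,0,0,0.03],[0,0,0.018,0,0,0,0.03],[0,0,0.022,0,0,0,0.03],[0,0,0.0235,0,0,0,0.03],[0,0,0.0245,0,0,0,0.03],[0,0,0.0255,0,0,0,0.03],[0,0,0.0255,0,0,0,0.03]],
  ],
)

```text
clock: 32.75
tool_pos: [0.4029, 0.2478, 0.0181]
tool_rot: [-3.021, -0.857, -0.0]
contact_force: [1.1, -0.1, -0.7]
grip_width: 0.432
grip_force: 25.0
```

Emit:
apply_moves(
  plan=[
    [[0,0,0.0005,0,0,0,0.03],[0,0,0.001,0,0,0,0.03],[0,0,0.0015,0,0,0,0.03],[0,0,0.0015,0,0,0,0.03]],
  ],
)

```text
clock: 33.15
tool_pos: [0.403, 0.2479, 0.0176]
tool_rot: [-3.021, -0.857, -0.001]
contact_force: [-1.5, -0.9, 4.9]
grip_width: 0.431
grip_force: 25.0
```

Emit:
apply_moves(
  plan=[
    [[0,0,0,0,0,0,0.042],[0,0,0,0,0,0,0.05],[0,0,-0.006,0,0,0,0.05],[0,0,-0.011,0,0,0,0.05],[0,0,-0.011,0,0,0,0.045],[0,0,-0.011,0,0,0,0.03],[0,0,-0.011,0,0,0,0.03],[0,0,-0.011,0,0,0,0.03]],
  ],
)

```text
clock: 33.95
tool_pos: [0.4029, 0.2478, 0.0277]
tool_rot: [-3.021, -0.857, -0.001]
contact_force: [-1.0, 0.2, 2.0]
grip_width: 0.434
grip_force: 25.0
```

```bash
python3 go.py
```

```text
t 33.95 pos [0.4029 0.2478 0.0277] yaw -58.3 q [ 0.48 -0.21  1.86  0.    1.48  1.5 ] F [-1.   0.2  2. ] w 0.0381 g 25.0
```

Emit:
apply_moves(
  plan=[
    [[0,0,-0.008,0,0,0,0.03],[0,0,-0.03,0,0,0,0.03],[0,0,-0.06,0,0,0,0.03],[0,0,-0.095,0,0,0,0.03],[0,0,-0.13,0,0,0,0.03],[0,0,-0.148,0,0,0,0.03],[0,0,-0.152,0,0,0,0.03]],
  ],
)

```text
clock: 34.65
tool_pos: [0.4037, 0.248, 0.1826]
tool_rot: [-3.02, -0.857, -0.007]
contact_force: [0.9, -0.1, -2.1]
grip_width: 0.427
grip_force: 25.0
```

```bash
python3 go.py .6175,-.073,.178,-92.4
```

```text
t 34.65 pos [0.4037 0.248  0.1826] yaw -58.3 q [ 0.48 -0.26  1.63  0.    1.76  1.5 ] F [ 0.9 -0.1 -2.1] w 0.0375 g 25.0
.6175,-.073,.178,-92.4 -> [0.0134, 0.3854, 0.0043] [-0.002, -0.004, 0.595]
```

Emit:
apply_moves(
  plan=[
    [[0.0005,0.015,0,0,0,0.024,0.03],[0.002,0.054,0,0,0,0.083,0.03],[0.003,0.1,0,0,0,0.154,0.03],[0.005,0.146,0,0,0,0.226,0.03],[0.0065,0.193,0,0,0,0.297,0.03],[0.008,0.239,0,0,0,0.368,0.03],[0.0095,0.277,0,0,0,0.428,0.03],[0.0105,0.3,0,0,-0.004,0.463,0.03]],
  ],
)

```text
clock: 35.45
tool_pos: [0.5696, -0.005, 0.1768]
tool_rot: [3.139, 0.134, -0.012]
contact_force: [0.3, -0.2, -1.2]
grip_width: 0.432
grip_force: 25.0
```

```bash
python3 go.py .6175,-.073,.178,-92.4
```

```text
t 35.45 pos [ 0.5696 -0.005   0.1768] yaw -85.1 q [-0.07  0.01  1.39 -0.    1.74  1.42] F [ 0.3 -0.2 -1.2] w 0.0379 g 25.0
.6175,-.073,.178,-92.4 -> [0.0419, 0.0718, -0.0015] [0.0, 0.008, 0.127]
```

Emit:
apply_moves(
  plan=[
    [[0.012,0.02,-0.001,0,0.004,0.035,0.03],[0.028,0.048,-0.001,0,0.008,0.085,0.03],[0.038,0.066,-0.001,0,0.008,0.117,0.03],[0.042,0.072,0,0,0.008,0.127,0.03],[0.042,0.072,0.02,0,0.008,0.127,0.03],[0.042,0.072,0.05,0,0.008,0.127,0.03],[0.042,0.072,0.065,0,0.008,0.127,0.03],[0.042,0.072,0.07,0,0.008,0.127,0.03]],
  ],
)

```text
clock: 36.25
tool_pos: [0.6156, -0.0694, 0.1056]
tool_rot: [-3.14, 0.057, 0.003]
contact_force: [-0.1, 0.3, -1.3]
grip_width: 0.432
grip_force: 25.0
```

Emit:
apply_moves(
  plan=[
    [[0,0,0,0,0,0,0.03],[0,0,0,0,0,0,0.03],[0,0,0,0,0,0,0.03]],
  ],
)

```text
clock: 36.55
tool_pos: [0.6181, -0.0702, 0.1109]
tool_rot: [3.141, -0.058, 0.011]
contact_force: [-0.2, -0.1, -0.4]
grip_width: 0.432
grip_force: 25.0
```

```bash
python3 wr.py w8; python3 sd.py 6; python3 go.py .6175,-.073,.048,-92.4; python3 - <<'E'
from pc import *
im,w=wcloud("w8")
M=(np.hypot(w[...,0]-.6175,w[...,1]+.073)<.055)&(w[...,2]>.128)&(w[...,2]<.143)
q=w[ndimage.binary_opening(M)];print("w rim",len(q),np.percentile(q,[1,50,99],axis=0).round(4).tolist())
for n in("scene","side"):
    im,w=cloud(n);M=(np.hypot(w[...,0]-.6175,w[...,1]+.073)<.055)&(w[...,2]>.07)&(w[...,2]<.11)&(im.astype(int).min(-1)>85)
    q=w[ndimage.binary_opening(M)];print(n,len(q),np.round(np.percentile(q,[.5,50,99.5],axis=0),4).tolist())
a=cv2.imread("pics/scene6.png");b=cv2.imread("pics/side6.png")
cv2.imwrite("pics/c6.png",np.hstack([cv2.resize(a[150:280,270:400],(400,400),interpolation=3),cv2.resize(b[120:250,310:440],(400,400),interpolation=3)]))
E
```

```text
t 36.70 pos [ 0.6178 -0.0703  0.1101] yaw -92.1 q [-0.17  0.15  1.37  0.    1.62  1.44] F [ 0.  -1.  -1.7] w 0.0381 g 25.0
.6175,-.073,.048,-92.4 -> [-0.0005, 0.0028, 0.0621] [-0.0, -0.006, 0.005]
w rim 4551 [[0.58, -0.0965, 0.1287], [0.6304, -0.0703, 0.1415], [0.6582, -0.0449, 0.1429]]
scene 148 [[0.5824, -0.0913, 0.084], [0.6333, -0.0881, 0.0912], [0.6575, -0.0546, 0.0995]]
side 183 [[0.5759, -0.0925, 0.083], [0.605, -0.0889, 0.0916], [0.6541, -0.0555, 0.1097]]
```

View pics/c6.png

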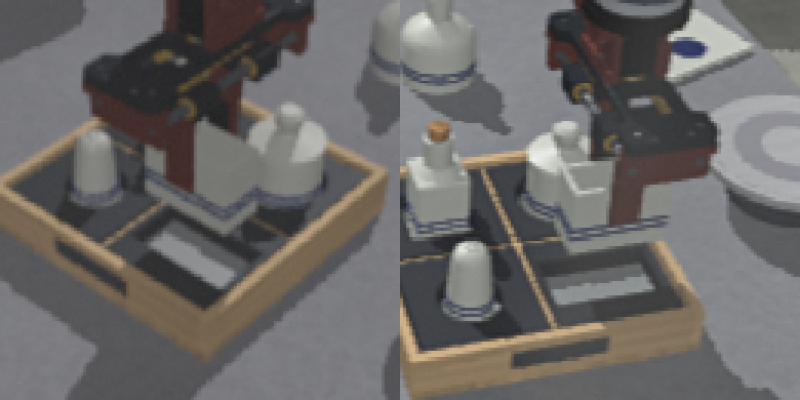

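Now the holder's long side lies along the cut-out's, and its centre in x matches. A 2.7 mm correction in y, then down.

Emit:
apply_moves(
  plan=[
    [[0,0.0015,0.01,0,0,0.005,0.03],[0,0.0027,0.025,0,-0.004,0.005,0.03],[0,0.0027,0.037,0,-0.006,0.005,0.03],[0,0.0027,0.042,0,-0.006,0.005,0.03],[0,0.0027,0.046,0,-0.006,0.005,0.03],[0,0.0027,0.05,0,-0.006,0.005,0.03],[0,0.0027,0.053,0,-0.006,0.005,0.03],[0,0.0027,0.054,0,-0.006,0.005,0.03]],
  ],
)

```text
clock: 37.5
tool_pos: [0.6175, -0.0729, 0.055]
tool_rot: [-3.14, 0.066, 0.003]
contact_force: [0.2, -0.3, -1.0]
grip_width: 0.433
grip_force: 25.0
```

```bash
python3 go.py .6175,-.073,.048,-92.4
```

```text
t 37.50 pos [ 0.6175 -0.0729  0.055 ] yaw -92.4 q [-0.17  0.18  1.43  0.    1.53  1.44] F [ 0.2 -0.3 -1. ] w 0.0380 g 25.0
.6175,-.073,.048,-92.4 -> [-0.0, 0.0001, 0.007] [-0.0, 0.002, -0.0]
```

No contact at 0.055 and well inside the cut-out.

Emit:
apply_moves(
  plan=[
    [[0,0,0.002,0,0,0,0.03],[0,0,0.004,0,0,0,0.03],[0,0,0.0055,0,0,0,0.03],[0,0,0.0065,0,0,0,0.03],[0,0,0.007,0,0,0,0.03],[0,0,0.007,0,0,0,0.03]],
  ],
)

```text
clock: 38.1
tool_pos: [0.6174, -0.0729, 0.048]
tool_rot: [-3.14, 0.066, 0.003]
contact_force: [-0.4, 0.1, -2.0]
grip_width: 0.429
grip_force: 25.0
```

Emit:
apply_moves(
  plan=[
    [[0,0,0.0005,0,0,0,0.03],[0,0,0.001,0,0,0,0.03],[0,0,0.0015,0,0,0,0.03],[0,0,0.0015,0,0,0,0.03]],
  ],
)

```text
clock: 38.5
tool_pos: [0.6175, -0.0729, 0.0478]
tool_rot: [-3.141, 0.066, 0.002]
contact_force: [-3.8, 1.5, 5.8]
grip_width: 0.434
grip_force: 25.0
```

Contact at the expected height. Release and rise.

Emit:
apply_moves(
  plan=[
    [[0,0,0,0,0,0,0.042],[0,0,0,0,0,0,0.048],[0,0,0,0,0,0,0.048],[0,0,-0.01,0,0,0,0.048],[0,0,-0.04,0,0,0,0.048],[0,0,-0.085,0,0,0,0.048],[0,0,-0.13,0,0,0,0.048],[0,0,-0.16,0,0,0,0.048]],
  ],
)

```text
clock: 39.3
tool_pos: [0.6184, -0.0731, 0.2114]
tool_rot: [3.141, -0.066, 0.005]
contact_force: [0.5, 0.2, 1.0]
grip_width: 0.548
grip_force: 0.0
```

Emit:
apply_moves(
  plan=[
    [[-0.04,0.02,-0.03,0,0,0,0.048],[-0.08,0.04,-0.03,0,0,0,0.048],[-0.12,0.06,-0.03,0,0,0,0.048],[-0.15,0.075,-0.03,0,0,0,0.048],[-0.17,0.085,-0.03,0,0,0,0.048],[-0.175,0.09,-0.03,0,0,0,0.048],[-0.175,0.09,-0.03,0,0,0,0.048]],
  ],
)

```text
clock: 40.0
tool_pos: [0.4391, -0.156, 0.2377]
tool_rot: [3.141, -0.068, -0.0]
contact_force: [-0.3, 0.1, 0.7]
grip_width: 0.548
grip_force: 0.0
```

```bash
python3 wr.py w9; python3 sd.py 7; python3 go.py; python3 - <<'E'
from pc import *
np.set_printoptions(precision=4,suppress=True)
def rep(n,w):
    for k,(x,y,r) in dict(shaker=(.506,-.0685,.026),sugar=(.622,.039,.037),sq=(.5105,.0435,.036),ho=(.6175,-.073,.048),big=(.606,-.3175,.04),rb=(.588,.304,.045)).items():
        q=w[(np.hypot(w[...,0]-x,w[...,1]-y)<r)&(w[...,2]>(.045 if abs(y)<.1 else .01))&(w[...,2]<.15)]
        if len(q)>30:print(n,k,len(q),"top",round(np.percentile(q[:,2],99),4),"mid",(q.min(0)+q.max(0))[:2]/2)
for n in("scene","side"):rep(n,cloud(n)[1])
rep("wrist",wcloud("w9")[1])
a=cv2.imread("pics/scene7.png");b=cv2.imread("pics/side7.png")
cv2.imwrite("pics/c7.png",np.hstack([cv2.resize(a[130:270,260:400],(400,400),interpolation=3),cv2.resize(b[130:270,280:420],(400,400),interpolation=3)]))
E
```

```text
t 40.15 pos [ 0.4399 -0.1552  0.2367] yaw -92.4 q [-0.41 -0.26  1.54 -0.    1.87  1.2 ] F [-0.6  0.1 -0.1] w 0.0482 g 0.0
scene shaker 244 top 0.0928 mid [ 0.5071 -0.0708]
scene sugar 610 top 0.1124 mid [0.6223 0.039 ]
scene sq 502 top 0.129 mid [0.5138 0.0443]
scene ho 733 top 0.0814 mid [ 0.6171 -0.0741]
scene big 970 top 0.1004 mid [ 0.6133 -0.3198]
scene rb 682 top 0.1091 mid [0.5904 0.3009]
side shaker 264 top 0.092 mid [ 0.5016 -0.0734]
side sugar 554 top 0.1113 mid [0.6204 0.0392]
side sq 197 top 0.0876 mid [0.5088 0.043 ]
side ho 698 top 0.0809 mid [ 0.6156 -0.0737]
side big 967 top 0.1004 mid [ 0.6033 -0.3223]
side rb 34 top 0.065 mid [0.5828 0.2759]
wrist shaker 908 top 0.0923 mid [ 0.5051 -0.0697]
wrist sugar 2429 top 0.1114 mid [0.6233 0.0392]
wrist sq 2010 top 0.1286 mid [0.5121 0.0447]
wrist ho 1809 top 0.0802 mid [ 0.6169 -0.073 ]
wrist big 2190 top 0.0994 mid [ 0.6061 -0.3119]
wrist rb 1932 top 0.1082 mid [0.5893 0.3004]
```

View pics/c7.png

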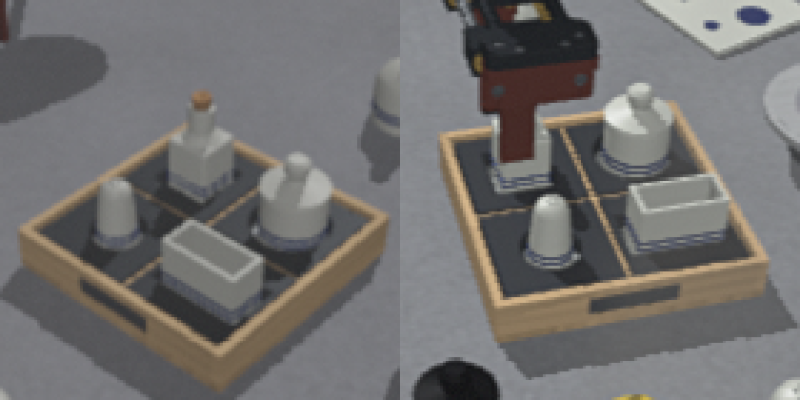

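All four stand upright in their cut-outs. Their tops measure 92, 111, 129 and 80–81 mm, against 90, 110, 127 and 78 mm expected, which fits the cameras' usual 1–2 mm high reading. The look-alikes haven't moved.

```bash
python3 -c "
from rig import env
print(env.finish_job())"
```

```text
the job is handed in; nothing more can be done
None
```

The job is handed in at about 40 s: the small shaker, sugar bowl, square bottle and sachet holder stand upright and fully down in their cut-outs, and the big shaker and round bottle were left alone; on the first try I lowered the holder crosswise onto the foam (about 38 N at the wrist), so I lifted it off, regrasped it on the bench and placed it correctly.

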